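# Dry the rinsed pliers in the drawer dryer

## Robot

A 6-joint arm with a two-finger parallel gripper is mounted at the origin on the work surface. World frame = base frame: x ahead of the robot, y to its left, z up, the work surface at z = 0. Lengths are in m, angles in rad, forces in N, time in s.
With the tool pointing down it reaches from about 0.35 to 0.85 m from the base axis. Payload 8.1 kg.
Tool frame: the origin (TCP) lies at the very end of the fingers, on their centre line; the grasp point (between the pads) lies 19 mm behind it (ctrl.grasp_offset is the distance from the TCP to the grasp point, in m); x points along the fingers, y is the direction in which the jaws open and shut, and the axes are right-handed (so a half turn about x gives the same grasp; the last joint's range is limited). The gripper opens to 93 mm and grips with 3 to 60 N. Pads are 15 mm wide; open, the fingers measure 128 mm over their backs; the gripper's body (75 mm by 188 mm) begins 65 mm behind the grasp point.
Start: joints at [1.237, 0.13, 1.488, -0, 1.523, -0.085], TCP at [0.148, 0.582, 0.219] pointing down, gripper open.
Joint ranges: [-2.96, 2.96], [-0.89, 2.26], [0.02, 2.5], [-1.34, 4.48], [0, 2.73], [-2.66, 2.66]. Speed limits (rad/s): [2.39, 2.39, 2.79, 3.14, 3.14, 3.14].

## Interface

Orientations are given as a 3x3 rotation matrix whose columns are the frame's x, y, z axes.
In Python, from workcell import ctrl gives the robot as it stands.
- The arm moves only by the tool jog_arm, never from a script. Its argument "commands" is a list of rows, each a list of 3 entries, a list of its own where there are three numbers: the shift along the tool's x, y, z in mm, then the turn about the tool's x in rad, then the finger opening in mm, from 0 to 93. A call has 1 to 5 rows; each row shifts and turns the pose as measured when the row begins, along the tool's axes as they then stand; what a row does not reach is not made up. A row lasts 1/8 s, in which the tool goes at most 62.5 mm and 10.7 degrees, less where a joint would pass 70% of its speed; a pose out of reach is approached as far as the arm can. A call is refused whole if a number of a shift passes 62.5 or a number of a turn 0.188, either way. A call with a gripper value outside its range is refused whole. The fingers move at their own pace and stop on an object; "grip_force" is the grip in N (left out, the last holds). Time passes only in rows, so rows that do not move let the fingers close. It gives the time, the measured TCP pose, the force and the opening at its end, in the units of the state.
- ctrl.state(): the state, without advancing time (a new reading comes with each control period).
- ctrl.snapshot(name): name is "scene" or "top" or "wrist"; returns (picture, depth): 400x640x3 uint8, blue, green, red; 400x640 float32, m along the optical axis (not along the pixel's ray), 0 where there is no reading.
- ctrl.camera_model(name): a dict with "mtx" (3x3 intrinsics, pixels), "position" and "rotation" of the camera in the world. Camera axes: x right, y down, z forward; pixel columns grow to the right and rows downward; lengths in m; the calibration is good to about 2 mm. A picture is of the moment at which its call begins: read the wrist's pose just before it. camera_model takes no time and is no camera call; for the wrist camera it gives the pose at the moment of the call.
- ctrl.hand_in(): hands the job in, once; it reports no verdict.
The state is a dict: "time": time; "joint_pos": joint angles; "joint_velocities": joint speeds; "tau": joint torques, N m; "position": TCP position; "tool_rot": TCP orientation; "ft_force": force on the tool from outside, world axes, zero at the start; "ft_torque": the same for the moment, N m; "opening": finger opening in m.
Only numpy, scipy, OpenCV 4.12 (cv2) and the standard library are available. Lean on these libraries where they do the work, as an engineer would, in place of code of your own. Each camera call takes 0.05 s, during which the arm holds its last target.

## Task

Pull the dryer's drawer right out to its stop, lay every pair of rinsed pliers from the bench flat on the drawer's floor, side by side and not on top of one another, and push the drawer fully home. Press the orange vent flap on top down until its catch holds it shut, and only when drawer and flap are both shut turn the black timer knob clockwise until it clicks over to on and stays there. Leave the crock, the bottle and the steel block where they stand.

Things in the scene. Friction and masses are not known exactly. Their poses are not given: they have to be found in the camera images.
- dryer: grey steel drawer-type hot-air dryer standing fixed on the bench: 260 mm deep (x), 340 mm wide (y), flat top 142 mm above the bench. Origin: on the bench under the middle of the shut drawer's front face; x points into the cabinet, z up; the drawer comes out along -x. Its top carries an orange vent flap (left, +y side of the drawer's front) and a black timer knob on a blue field (right, -y side).
- drawer (a joint): how far the white-fronted drawer is out, m: 0 fully home, 0.140 at its stop. It slides freely with about 1.2 N of friction and stays where it is left.
- drawer_handle (a point): middle of the drawer's black bar handle: a round bar 11 mm thick, 90 mm long along y, its axis 40 mm in front of the drawer's front face (29 mm clear behind the bar, between end posts at y +-41 mm), 112 mm above the bench, so 30 mm below the cabinet top. Axes as dryer. Moves with the drawer.
- drawer_in (a point): centre of the drawer's inner floor (aluminium), 70 mm above the bench; axes as dryer. The inside is 188 mm long (x +-94 mm) and 292 mm wide (y +-146 mm), its walls rise 42 mm above the floor, the white front 58 mm. With the drawer at its stop the part from x = -94 to +40 mm is uncovered. Moves with the drawer.
- vent (a joint): angle through which the orange vent flap has been pressed down, rad: 0 standing open at 0.85 rad (49 degrees) above level, 0.85 shut flat on the cabinet top. It is sprung: up to 0.55 it springs back open, beyond that its catch draws it shut and holds it. A push of about 7 N at its middle takes it down.
- vent_hinge (a point): middle of the flap's hinge axis, 143 mm above the bench, at the flap's lower left (+y) edge; the axis runs along the dryer's x. The flap, 72 mm along the hinge, 98 mm out from it (this frame's -y) and 8 mm thick (its upper face 8 mm up this frame's z), turns with this frame; its free edge, towards the knob, lifts.
- vent_mid (a point): centre of the flap's upper face, 49 mm from the hinge; z is the face's outward normal. Moves with the flap; with the flap shut it is 151 mm above the bench.
- timer (a joint): angle of the timer knob, rad, growing clockwise seen from above: 0 off, 1.2 on (end stops). A sprung detent with its hump at 0.6 (about 0.12 N m) makes it click over; short of the hump it springs back to off.
- knob_grip (a point): grip point of the knob, on its upright axis, 179 mm above the bench: a black bar grip 50 mm long (this frame's x), 16 mm thick (this frame's y), its top 11 mm above this point; the disc under the bar, 48 mm across, lies 21 mm below this point. The frame turns with the knob.
- pliers_red: pliers, red handles, short wide cutting jaws, 112 mm long, 15 mm thick, 48 mm across the handle ends, 130 g, lying flat. Origin: at the rivet, mid-thickness (7.5 mm above what they lie on). x points along the jaws (36 to 48 mm ahead), handles reach 71 mm behind. Grip at the origin: a joint block with parallel sides, 24 mm wide (y), 26 mm long (x). May be absent (None).
- pliers_green: pliers, green handles, slim straight jaws, 117 mm long, 15 mm thick, 48 mm across the handle ends, 130 g, lying flat. Origin: at the rivet, mid-thickness (7.5 mm above what they lie on). x points along the jaws (36 to 48 mm ahead), handles reach 71 mm behind. Grip at the origin: a joint block with parallel sides, 24 mm wide (y), 26 mm long (x). May be absent (None).
- pliers_yellow: pliers, yellow handles, wide flat jaws, 117 mm long, 15 mm thick, 48 mm across the handle ends, 130 g, lying flat. Origin: at the rivet, mid-thickness (7.5 mm above what they lie on). x points along the jaws (36 to 48 mm ahead), handles reach 71 mm behind. Grip at the origin: a joint block with parallel sides, 24 mm wide (y), 26 mm long (x). May be absent (None).
- pliers_black: pliers, black handles, slim jaws bent slightly aside, 118 mm long, 15 mm thick, 48 mm across the handle ends, 130 g, lying flat. Origin: at the rivet, mid-thickness (7.5 mm above what they lie on). x points along the jaws (36 to 48 mm ahead), handles reach 71 mm behind. Grip at the origin: a joint block with parallel sides, 24 mm wide (y), 26 mm long (x). May be absent (None).
- mat: blue rinse mat, 270 x 250 mm, 3 mm thick, fixed on the bench; the pliers start on it. Origin at the centre of its underside.
- crock: white stoneware crock with brown lid, 148 mm across, 148 mm high, loose, origin at the centre of its underside; not part of the job.
- bottle: clear bottle with red cap, 60 mm across, 170 mm high, loose, origin at the centre of its underside; not part of the job.
- bench_block: polished steel bench block, 90 x 90 x 22 mm, loose, origin at the centre of its underside; not part of the job.
Not all that is in view belongs to the job. Of the things shaped like the pliers_yellow, the yellow one is meant.

How it is judged:
On the way, in this order (a step that is already met when the one before it is completed fails the run):
1. the drawer is out at its stop (value of joint drawer above 0.132 m), for 0.2 s.
2. all pliers lie flat on the drawer's floor, released (x of pliers_red in the frame of drawer_in between -0.094 and 0.094 m and y of pliers_red in the frame of drawer_in between -0.146 and 0.146 m and z of pliers_red in the frame of drawer_in between 0 and 0.012 m and contact force between the fingers and pliers_red below 0.3 N and x of pliers_green in the frame of drawer_in between -0.094 and 0.094 m and y of pliers_green in the frame of drawer_in between -0.146 and 0.146 m and z of pliers_green in the frame of drawer_in between 0 and 0.012 m and contact force between the fingers and pliers_green below 0.3 N and x of pliers_yellow in the frame of drawer_in between -0.094 and 0.094 m and y of pliers_yellow in the frame of drawer_in between -0.146 and 0.146 m and z of pliers_yellow in the frame of drawer_in between 0 and 0.012 m and contact force between the fingers and pliers_yellow below 0.3 N and x of pliers_black in the frame of drawer_in between -0.094 and 0.094 m and y of pliers_black in the frame of drawer_in between -0.146 and 0.146 m and z of pliers_black in the frame of drawer_in between 0 and 0.012 m and contact force between the fingers and pliers_black below 0.3 N), for 0.3 s.
3. the drawer is fully home and the vent flap is held shut by its catch (value of joint drawer below 0.006 m and value of joint vent above 0.79 rad), for 0.3 s.
4. the timer knob has clicked over to on (value of joint timer above 0.95 rad), for 0.3 s.
At the end, for the whole second after the job is handed in: Every pair of pliers present lies at rest flat on the drawer's floor (rivet inside the walls and less than 12 mm above the floor), the drawer is home to within 6 mm, the flap is within 0.06 rad of shut, the knob stands beyond 0.95 rad (on), all released (all of step 2 and all of step 3 and value of joint timer above 0.95 rad and linear speed of each of pliers_red, pliers_green, pliers_yellow, pliers_black below 0.02 m/s); the robot touches nothing.
It fails at once if the timer is on while the drawer or the vent flap is open (value of joint timer above 0.95 rad and (value of joint drawer above 0.02 m or value of joint vent below 0.6 rad)).
It fails at once if the crock is shifted more than 3 cm or tipped (distance of crock from where it was at the start of the episode above 0.03 m or angle between crock's own z axis and vertical above 0.3 rad).
It fails at once if the bottle is shifted more than 3 cm or tipped (distance of bottle from where it was at the start of the episode above 0.03 m or angle between bottle's own z axis and vertical above 0.3 rad).
It fails at once if the bench block is shifted more than 3 cm or tipped (distance of bench_block from where it was at the start of the episode above 0.03 m or angle between bench_block's own z axis and vertical above 0.3 rad).
Of pliers_red, pliers_green, pliers_yellow, pliers_black only 2 to 4 are there at a start; the rules pass over those that are not, and their reading is None.
At some moment in a run one of pliers_red, pliers_green, pliers_yellow, pliers_black may be knocked a few centimetres aside while the robot is not near it.
Once in a run the grip may slacken for a moment while it holds something.
It also fails if it takes over 210 s, if anything falls off the work surface, if the arm or the gripper's body presses on something with over 40 N, if the wrist force passes 120 N, or if a joint passes its speed limit or range.

## Working session

There is one attempt and no reset: what is moved stays moved. The work goes in short steps, Python scripts to look and compute and a tool call to move; the robot and the scene stay as the last step left them, time stands still between calls to the robot, and variables do not carry over. Pictures are saved under pics/ and viewed, and the job is handed in when it is done.

Besides the shell and the picture viewer there is one more tool, called as name(argument=value, ...) on one line, values as JSON. jog_arm: Moves the arm, as the interface text tells. Its arguments: {"type":"object","properties":{"commands":{"type":"array"},"grip_force":{"type":"number"}},"required":["commands"]}

```bash
ls; mkdir -p pics
python3 - <<'E'
from workcell import ctrl
import cv2,numpy as np
print(ctrl.state())
for n in("scene","top","wrist"):
    m=ctrl.camera_model(n);print(n,m)
    p,d=ctrl.snapshot(n);cv2.imwrite(f"pics/{n}0.png",p);np.save(f"/tmp/{n}0.npy",d)
E
```

```text
pics
{'time': 0.0, 'joint_pos': array([ 1.23659071e+00,  1.31165888e-01,  1.48927187e+00,  7.48182517e-06,
        1.52300661e+00, -8.53803364e-02]), 'joint_velocities': array([-2.48445940e-05, -1.35930157e-03,  1.02127196e-03,  3.69776695e-04,
        1.71579023e-04,  1.12631113e-03]), 'tau': array([ 9.49876230e-04, -5.59858990e+01, -4.91743541e+01,  7.70156574e-02,
        3.56639957e-02, -7.95817556e-06]), 'position': array([0.14753526, 0.58098836, 0.21758871]), 'tool_rot': array([[-6.14454002e-04,  2.46265374e-01,  9.69202243e-01],
       [-1.74680120e-03,  9.69200683e-01, -2.46266085e-01],
       [-9.99998286e-01, -1.84432282e-03, -1.65352589e-04]]), 'ft_force': array([-0.15386432,  0.35910638,  0.47604389]), 'ft_torque': array([-0.01719104, -0.00055898,  0.02128335]), 'opening': 0.09296239468018389}
scene {'mtx': array([[487.55222957,   0.        , 314.61976074],
       [  0.        , 487.55222957, 195.73693901],
       [  0.        ,   0.        ,   1.        ]]), 'position': array([0.98434007, 0.70763266, 1.22804747]), 'rotation': array([[-0.79684496,  0.48094594, -0.36568992
[... 166 characters left out ...]
     [  0.        , 504.18432559, 198.25819604],
       [  0.        ,   0.        ,   1.        ]]), 'position': array([0.39452478, 0.02497579, 1.85575765]), 'rotation': array([[ 0.01553905, -0.99876434,  0.04720516],
       [-0.9997514 , -0.01476474,  0.01670774],
       [-0.01599013, -0.04745305, -0.99874548]])}
wrist {'mtx': array([[285.08748389,   0.        , 323.49552172],
       [  0.        , 285.08748389, 202.45409427],
       [  0.        ,   0.        ,   1.        ]]), 'position': array([0.06831252, 0.60096173, 0.38434433]), 'rotation': array([[ 0.24488398,  0.92675608,  0.28487717],
       [ 0.96955132, -0.23363771, -0.07337343],
       [-0.00144122,  0.29417101, -0.95575171]])}
```

View pics/scene0.png

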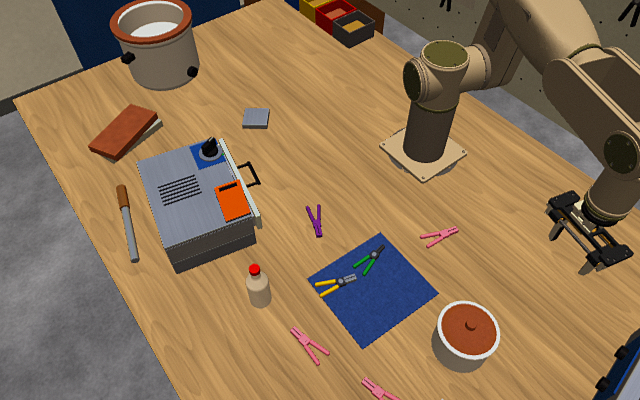

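View pics/top0.png

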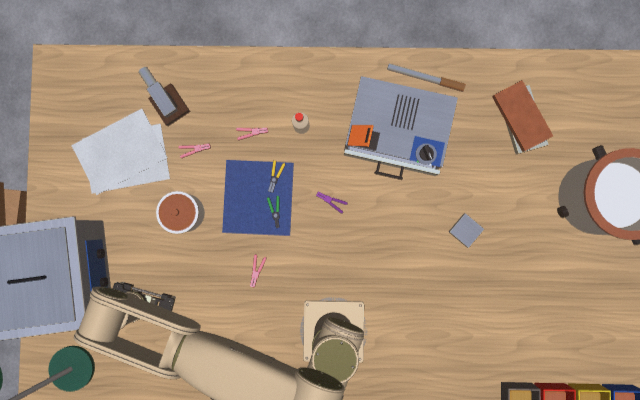

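View pics/wrist0.png

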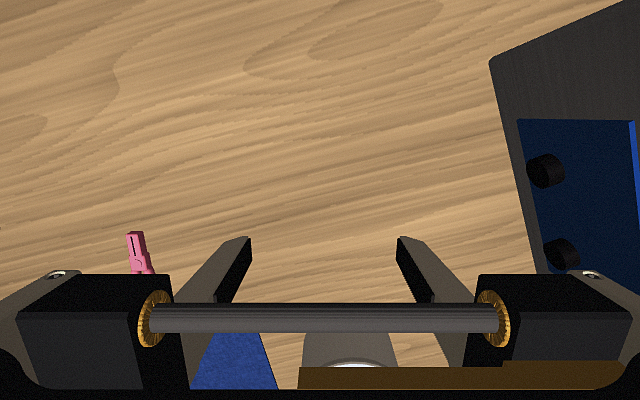

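Only green (scene 369,259) and yellow (scene 335,284) pliers lie on the mat. The pink and purple ones are not in the job, and there are no red or black ones. I'll measure now.

```bash
cat > h.py <<'E'
from workcell import ctrl
import cv2,numpy as np
def snap(n,save=None):
    m=ctrl.camera_model(n);p,d=ctrl.snapshot(n)
    if save: cv2.imwrite("pics/"+save,p)
    return m,p,d
def ray(m,u,v):
    K=m["mtx"];r=np.array([(u-K[0,2])/K[0,0],(v-K[1,2])/K[1,1],1.])
    return m["rotation"]@r
def onz(m,u,v,z):
    r=ray(m,u,v);c=m["position"];return c+r*(z-c[2])/r[2]
def pts(m,d):
    K=m["mtx"];v,u=np.mgrid[:d.shape[0],:d.shape[1]]
    r=np.stack([(u-K[0,2])/K[0,0],(v-K[1,2])/K[1,1],np.ones_like(d)],-1)*d[...,None]
    return r@m["rotation"].T+m["position"]
def proj(m,P):
    q=(np.asarray(P)-m["position"])@m["rotation"];K=m["mtx"]
    return q[...,0]/q[...,2]*K[0,0]+K[0,2],q[...,1]/q[...,2]*K[1,1]+K[1,2]
E
python3 - <<'E'
from h import *
for n in("top","scene"):
    m=ctrl.camera_model(n);p=cv2.imread(f"pics/{n}0.png");d=np.load(f"/tmp/{n}0.npy")
    P=pts(m,d);hsv=cv2.cvtColor(p,cv2.COLOR_BGR2HSV)
    # cabinet top points
    M=(abs(P[...,2]-.142)<.006)&(P[...,0]>.4)&(P[...,1]>-.4)&(P[...,1]<.15)&(P[...,0]<.85)
    lab=cv2.connectedComponentsWithStats(M.astype(np.uint8))
    i=1+np.argmax(lab[2][1:,4]);Q=P[lab[1]==i]
    print(n,"top z",np.median(Q[:,2]),len(Q))
    r=cv2.minAreaRect((Q[:,:2]*1000).astype(np.float32));print(r,cv2.boxPoints(r))
    for nm,lo,hi in(("orange",(3,180,150),(14,255,255)),("blue",(100,120,80),(125,255,255)),("green",(45,100,40),(80,255,255)),("yellow",(20,150,120),(32,255,255))):
        C=cv2.inRange(hsv,lo,hi)
        l=cv2.connectedComponentsWithStats(C)
        for k in range(1,l[0]):
            if l[2][k,4]>15:
                S=P[l[1]==k];S=S[np.isfinite(S).all(1)];
                rr=cv2.minAreaRect((S[:,:2]*1000).astype(np.float32))
                print(nm,l[3][k].round(),l[2][k,4],"mean",np.median(S,0).round(3),"z",S[:,2].min().round(3),S[:,2].max().round(3),np.round(rr[0]),np.round(rr[1]),round(rr[2]))
p=cv2.imread("pics/scene0.png");a=cv2.resize(p[130:280,130:270],None,fx=4,fy=4);cv2.imwrite("pics/c1.png",a[:600])
a=cv2.resize(p[225:315,300:420],None,fx=6,fy=6,interpolation=cv2.INTER_CUBIC);cv2.imwrite("pics/c2.png",a)
E
```

```text
top top z 0.14258034258431962 5004
((741.500732421875, -221.60069274902344), (340.19677734375, 250.6160888671875), 78.00330352783203) [[ 583.5736   -361.9381  ]
 [ 828.7162   -414.03003 ]
 [ 899.42786   -81.263275]
 [ 654.2853    -29.171356]]
orange [359. 135.] 372 mean [ 0.684 -0.076  0.186] z 0.143 1.856 [552. -47.] [ 67. 340.] 77
orange [547. 392.] 20 mean [-0.174 -0.737  0.073] z 0.067 0.087 [-179. -743.] [19. 50.] 37
blue [428. 149.] 385 mean [ 0.656 -0.322  0.144] z 0.131 0.154 [ 642. -310.] [106.  85.] 78
blue [255. 199.] 3949 mean [0.475 0.297 0.004] z -0.012 1.856 [482. 215.] [386. 264.] 88
blue [278. 165.] 19 mean [0.603 0.211 0.005] z -0.005 0.012 [601. 213.] [12. 22.] 61
blue [ 88. 266.] 75 mean [0.234 0.821 0.18 ] z 0.169 0.19 [240. 821.] [160.  11.] 8
blue [623. 392.] 66 mean [-0.17  -0.997  0.073] z 0.061 0.082 [ -172. -1006.] [30. 93.] 16
green [270. 204.] 40 mean [0.454 0.236 0.016] z 0.007 1.856 [419. 144.] [238.  45.] 68
green [277. 204.] 42 mean [0.456 0.21  0.017] z 0.007 0.029 [460. 210.] [55.  9.] 1
green [ 73. 366.] 701 mean [-0.137  0.936  0.02 ] z 0.006 1.85
[... 1365 characters left out ...]

blue [374. 290.] 7117 mean [0.488 0.307 0.003] z -0.006 1.228 [689. 383.] [808. 341.] 25
blue [626. 371.] 135 mean [0.259 0.827 0.18 ] z 0.174 0.185 [255. 826.] [134.   5.] 8
green [361. 261.] 73 mean [0.459 0.215 0.016] z 0.009 0.025 [460. 214.] [60. 10.] 1
green [368. 267.] 75 mean [0.454 0.241 0.015] z 0.006 0.023 [454. 241.] [61. 11.] 22
yellow [316.   3.] 46 mean [-0.204 -0.854  0.072] z 0.038 0.083 [-210. -878.] [108. 119.] 46
yellow [354.  25.] 58 mean [-0.256 -0.667  0.043] z 0.038 0.051 [-250. -667.] [79. 44.] 1
yellow [325. 282.] 73 mean [0.583 0.206 0.016] z 0.009 1.228 [789. 442.] [657.  55.] 49
yellow [329. 290.] 70 mean [0.588 0.231 0.015] z 0.01 0.022 [590. 231.] [10. 59.] 81
```

View pics/c1.png

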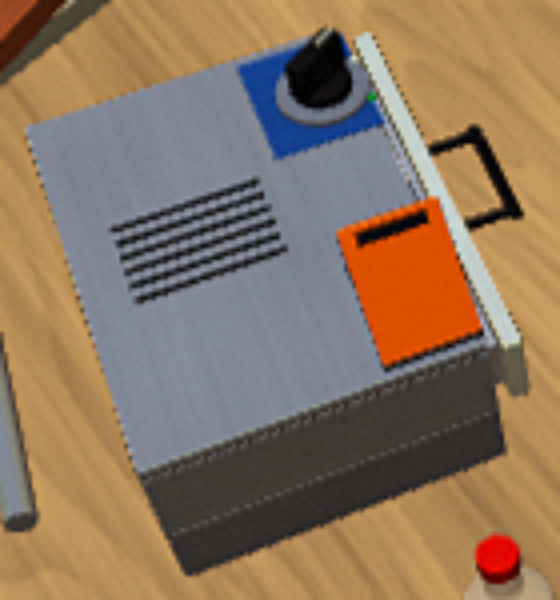

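View pics/c2.png

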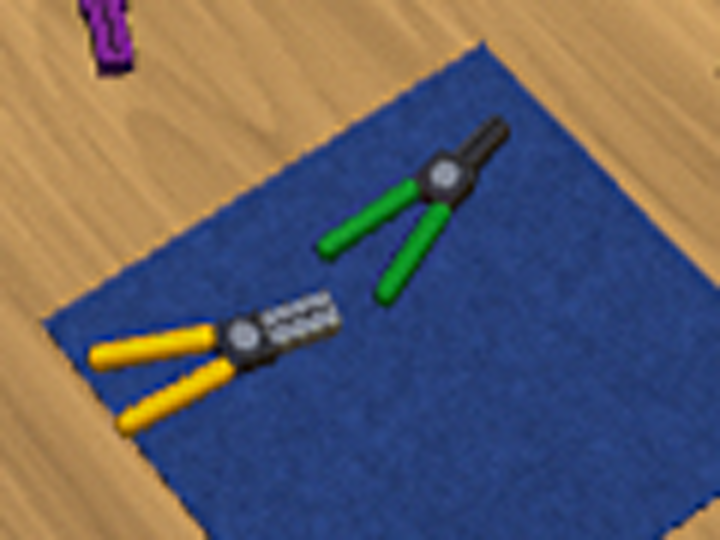

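```bash
cat >> h.py <<'E'
def to(P,yaw=None):
    """print shift in tool axes mm; yaw: world heading (rad) wanted for tool y axis"""
    s=ctrl.state();R=s["tool_rot"];d=R.T@(np.array(P)-s["position"])*1000
    y=np.arctan2(R[1,1],R[0,1]);t=None
    if yaw is not None:
        t=-(yaw-y); t=(t+np.pi/2)%np.pi-np.pi/2
    print("t",round(s["time"],2),"pos",s["position"].round(4),"yaw",y.round(3),"shift",d.round(1),"turn",t,"j6",s["joint_pos"][5].round(2),"F",s["ft_force"].round(1),"open",round(s["opening"]*1000,1))
import os,json
if os.path.exists("dr.json"):
    D=json.load(open("dr.json"));O=np.array(D["o"]);A=D["yaw"]
    ex=np.array([np.cos(A),np.sin(A),0]);ey=np.array([-np.sin(A),np.cos(A),0]);ez=np.array([0,0,1.])
    def dw(x,y,z): return O+ex*x+ey*y+ez*z
    def wd(P): P=np.asarray(P)-O; return np.array([P@ex,P@ey,P@ez])
E
python3 - <<'E'
from h import *
json.dump({"o":[.6089,-.1914,0],"yaw":-.2095},open("dr.json","w"))
E
python3 - <<'E'
from h import *
m=ctrl.camera_model("scene")
for uv in((249.2,162.5),(259.5,183.2)): print("handle end",wd(onz(m,*uv,.112)))
for uv in((341,280.8),(374.2,254.2)): print("rivet",onz(m,*uv,.018))
print(wd(onz(m,209,147,.19)))
to(dw(-.02,-.015,.25),A+np.pi/2)
E
```

```text
handle end [-0.05421885 -0.04098998  0.112     ]
handle end [-0.05294798  0.04981302  0.112     ]
rivet [0.54551218 0.22970328 0.018     ]
rivet [0.41590045 0.22140769 0.018     ]
[ 0.04746786 -0.07999661  0.19      ]
t 0.15 pos [0.1476 0.5811 0.2178] yaw 1.322 shift [ -31.3 -650.9  617.9] turn -0.03934011557628225 j6 -0.09 F [-0.6 -0.1 -0.5] open 93.2
```

jog_arm(commands=[[[-40, -30, 30], -0.039, 93], [[-10, -40, 40], 0, 40], [[0, -44, 42], 0, 0], [[0, -44, 42], 0, 0], [[0, -44, 42], 0, 0]])

```text
time: 0.78
position: [0.2976, 0.3374, 0.2671]
tool_rot: [[-0.001, 0.2, 0.98], [-0.005, 0.98, -0.2], [-1.0, -0.005, -0.0]]
ft_force: [1.4, -0.4, 0.6]
opening: 0.0574
```

jog_arm(commands=[[[0, -44, 42], 0, 0], [[0, -44, 42], 0, 0], [[0, -44, 42], 0, 0], [[0, -44, 42], 0, 0], [[0, -44, 42], 0, 0]])

```text
time: 1.4
position: [0.462, 0.0714, 0.2682]
tool_rot: [[0.001, 0.199, 0.98], [-0.004, 0.98, -0.199], [-1.0, -0.004, 0.002]]
ft_force: [0.8, 0.4, -0.3]
opening: 0.0074
```

Run:
```python
from h import *
to(dw(-.08,0,.3),A+np.pi/2)
```

```text
t 1.4 pos [0.462  0.0714 0.2682] yaw 1.37 shift [ -30.7 -227.7  116.3] turn 0.009163934773120275 j6 -1.32 F [ 0.8  0.4 -0.3] open 7.4
```

jog_arm(commands=[[[-8, -50, 25], 0.009, 0], [[-8, -50, 25], 0, 0], [[-8, -50, 25], 0, 0], [[-6, -50, 25], 0, 0], [[0, -20, 10], 0, 0]])

```text
time: 2.02
position: [0.525, -0.1771, 0.298]
tool_rot: [[-0.002, 0.212, 0.977], [-0.004, 0.977, -0.212], [-1.0, -0.004, -0.001]]
ft_force: [1.9, 1.2, -0.1]
opening: 0.0003
```

Run:
```python
from h import *
to(dw(-.08,0,.3),A+np.pi/2)
m,p,d=snap("wrist","w1.png");np.save("/tmp/w1.npy",d)
```

```text
t 2.02 pos [ 0.525  -0.1771  0.298 ] yaw 1.358 shift [-2.1  3.5  5. ] turn -0.0037194683410339824 j6 -1.77 F [ 1.9  1.2 -0.1] open 0.3
```

View pics/w1.png

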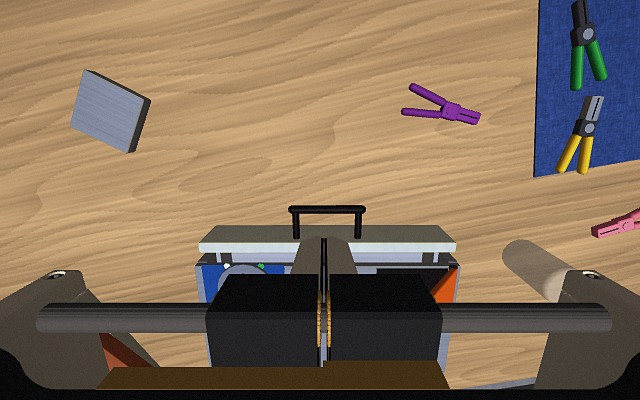

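Run:
```python
from h import *
m=ctrl.camera_model("wrist")
for uv,z in(((290,209.5),.112),((366,209.5),.112),((328,209.5),.112),((200,247),.128),((456,247),.128),((196,264),.142),((460,264),.142)): print(uv,wd(onz(m,*uv,z)).round(4))
d=np.load("/tmp/w1.npy");P=pts(m,d)
for u,v in((328,209),(328,240),(230,262),(300,209)): print(u,v,wd(P[v,u]).round(4))
```

```text
(290, 209.5) [-0.0487 -0.0496  0.112 ]
(366, 209.5) [-0.0486  0.0494  0.112 ]
(328, 209.5) [-4.87e-02 -1.00e-04  1.12e-01]
(200, 247) [-0.0029 -0.1663  0.128 ]
(456, 247) [-0.0027  0.1652  0.128 ]
(196, 264) [ 0.014  -0.1677  0.142 ]
(460, 264) [0.014  0.1664 0.142 ]
328 209 [-5.120e-02 -1.000e-04  1.176e-01]
328 240 [-0.0932 -0.0022  0.3043]
230 262 [ 0.0175 -0.1285  0.1304]
300 209 [-0.0508 -0.0361  0.1161]
```

jog_arm(commands=[[[0, -6, 30], 0, 0], [[20, -6, 28], 0, 0], [[50, 0, 0], 0, 0], [[50, 0, 0], 0, 0], [[0, 0, 0], 0, 0]])

```text
time: 2.7
position: [0.5801, -0.1981, 0.1732]
tool_rot: [[-0.004, 0.21, 0.978], [-0.001, 0.978, -0.21], [-1.0, -0.002, -0.004]]
ft_force: [-0.2, -0.3, -1.0]
opening: 0.0003
```

Run:
```python
from h import *
to(dw(-.027,-.015,.1),A+np.pi/2)
```

```text
t 2.7 pos [ 0.5801 -0.1981  0.1732] yaw 1.359 shift [73.2 -2.3  0. ] turn -0.002243570382867377 j6 -1.77 F [-0.2 -0.3 -1. ] open 0.3
```

jog_arm(commands=[[[25, 0, 0], 0, 0], [[25, 0, 0], 0, 0], [[23, 0, 0], 0, 0], [[0, 0, 0], 0, 0]])

```text
time: 3.2
position: [0.5847, -0.1963, 0.1093]
tool_rot: [[0.005, 0.207, 0.978], [-0.004, 0.978, -0.207], [-1.0, -0.003, 0.006]]
ft_force: [-1.2, 0.1, 0.3]
opening: 0.0006
```

Run:
```python
from h import *
to(dw(-.027,-.015,.1),A+np.pi/2)
m,p,d=snap("wrist","w2.png")
```

```text
t 3.2 pos [ 0.5847 -0.1963  0.1093] yaw 1.362 shift [ 9.3 -5.2 -4.4] turn 0.0008033596259353626 j6 -1.77 F [-1.2  0.1  0.3] open 0.6
```

View pics/w2.png

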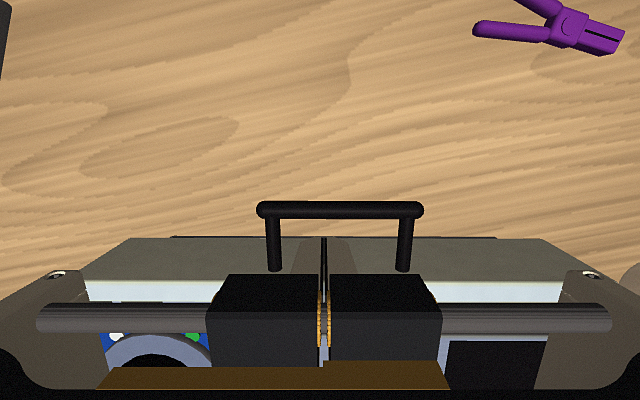

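jog_arm(commands=[[[9, -4, -4], 0, 0], [[0, 0, -30], 0, 0], [[0, 0, -30], 0, 0], [[0, 0, -30], 0, 0], [[0, 0, -30], 0, 0]])

```text
time: 3.88
position: [0.4676, -0.1771, 0.1079]
tool_rot: [[0.024, 0.206, 0.978], [-0.011, 0.978, -0.206], [-1.0, -0.006, 0.026]]
ft_force: [2.3, 0.3, 0.2]
opening: 0.0003
```

jog_arm(commands=[[[0, 0, -10], 0, 0], [[0, 0, -8], 0, 0], [[0, 0, 0], 0, 0]])

```text
time: 4.25
position: [0.4501, -0.1742, 0.1099]
tool_rot: [[0.028, 0.207, 0.978], [-0.013, 0.978, -0.207], [-1.0, -0.007, 0.03]]
ft_force: [-0.6, 0.2, 0.7]
opening: 0.0003
```

Run:
```python
from h import *
to(dw(-.167,-.015,.1),A+np.pi/2)
```

```text
t 4.25 pos [ 0.4501 -0.1742  0.1099] yaw 1.362 shift [ 9.6  1.2 -8.4] turn 0.0008873034129572854 j6 -1.84 F [-0.6  0.2  0.7] open 0.3
```

jog_arm(commands=[[[8, 0, 0], 0, 0], [[0, 0, -8], 0, 0], [[0, 0, -4], 0, 0], [[0, 0, 0], 0, 0]])

```text
time: 4.75
position: [0.4453, -0.1733, 0.102]
tool_rot: [[0.042, 0.207, 0.977], [-0.017, 0.978, -0.206], [-0.999, -0.007, 0.045]]
ft_force: [0.1, 0.3, -0.1]
opening: 0.0007
```

Run:
```python
from h import *
to(dw(-.167,-.015,.1),A+np.pi/2)
print(ctrl.state()["joint_pos"],ctrl.state()["tool_rot"])
```

```text
t 4.75 pos [ 0.4453 -0.1733  0.102 ] yaw 1.362 shift [ 1.8  1.4 -3.3] turn 0.0011093627488343305 j6 -1.85 F [ 0.1  0.3 -0.1] open 0.7
[-0.48247336 -0.16493273  1.99832535  0.00520326  1.26299868 -1.84651081] [[ 0.04233165  0.20687986  0.97745013]
 [-0.01657389  0.97833787 -0.20634997]
 [-0.99896613 -0.00746502  0.04484346]]
```

jog_arm(commands=[[[0, 0, -6], 0, 0], [[0, 0, -6], 0, 0], [[0, 0, 0], 0, 0]])

```text
time: 5.12
position: [0.4456, -0.1735, 0.1041]
tool_rot: [[0.071, 0.207, 0.976], [-0.024, 0.978, -0.206], [-0.997, -0.009, 0.074]]
ft_force: [-0.1, 0.3, -1.1]
opening: 0.0005
```

Run:
```python
from h import *
to(dw(-.167,-.015,.1),A+np.pi/2)
print(ctrl.state()["tool_rot"])
m,p,d=snap("scene","s1.png");np.save("/tmp/s1.npy",d)
cv2.imwrite("pics/c3.png",cv2.resize(p[100:300,100:340],None,fx=3,fy=3))
```

```text
t 5.12 pos [ 0.4456 -0.1735  0.1041] yaw 1.362 shift [ 3.8  1.5 -3.9] turn 0.0009155013677317747 j6 -1.85 F [-0.1  0.3 -1.1] open 0.5
[[ 0.07072737  0.20706771  0.97576667]
 [-0.02369055  0.97828921 -0.20588584]
 [-0.99721432 -0.00855469  0.07409737]]
```

View pics/c3.png

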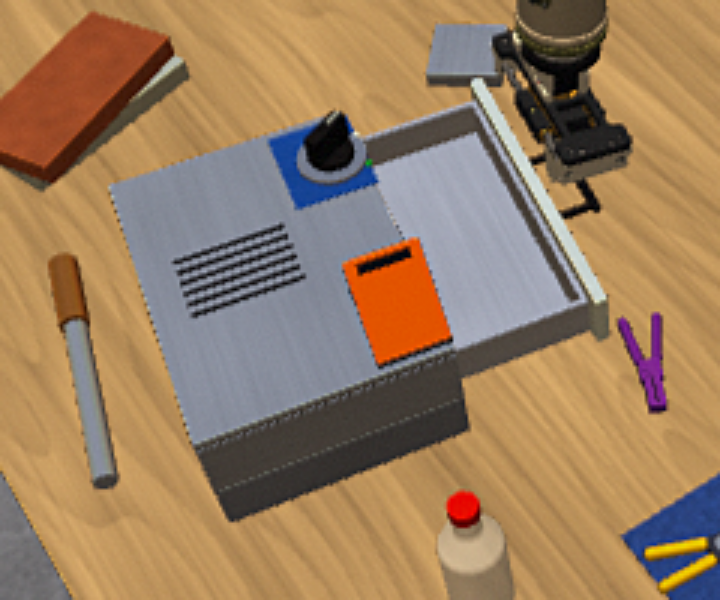

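Drawer is at its stop: further pulls no longer moved the arm. Next I'll lift and look at the pliers.

jog_arm(commands=[[[0, 0, 4], 0, 0], [[-45, 0, 3], 0, 20], [[-55, 0, 0], 0, 60], [[-55, 20, 0], 0, 60], [[-40, 40, 0], 0, 60]])

```text
time: 5.8
position: [0.4463, -0.1107, 0.2975]
tool_rot: [[0.053, 0.211, 0.976], [-0.017, 0.977, -0.211], [-0.998, -0.006, 0.055]]
ft_force: [0.5, 0.6, -0.3]
opening: 0.0355
```

Run:
```python
from h import *
D["o"]=list(O+ex*.003);json.dump(D,open("dr.json","w"))
to([.56,.21,.3],A+np.pi/2)
print(ctrl.state()["tool_rot"].round(3))
```

```text
t 5.8 pos [ 0.4463 -0.1107  0.2975] yaw 1.358 shift [ -2.1 337.5  43.5] turn -0.0035486650101936856 j6 -1.71 F [ 0.5  0.6 -0.3] open 35.5
[[ 0.053  0.211  0.976]
 [-0.017  0.977 -0.211]
 [-0.998 -0.006  0.055]]
```

jog_arm(commands=[[[0, 60, 7], 0, 60], [[0, 60, 7], 0, 60], [[0, 60, 7], 0, 60], [[0, 60, 7], 0, 60], [[0, 60, 7], 0, 60]])

```text
time: 6.42
position: [0.5467, 0.1811, 0.3024]
tool_rot: [[0.057, 0.217, 0.975], [-0.022, 0.976, -0.216], [-0.998, -0.009, 0.06]]
ft_force: [0.7, -0.0, 0.5]
opening: 0.0601
```

jog_arm(commands=[[[0, 50, 10], 0, 60], [[0, 0, 0], 0, 60]])

```text
time: 6.68
position: [0.5667, 0.233, 0.2996]
tool_rot: [[0.052, 0.212, 0.976], [-0.023, 0.977, -0.211], [-0.998, -0.012, 0.055]]
ft_force: [-0.7, -0.5, -0.6]
opening: 0.06
```

Run:
```python
from h import *
to([.56,.21,.3],A+np.pi/2)
m,p,d=snap("wrist","w3.png");np.save("/tmp/w3.npy",d)
import pickle;pickle.dump(m,open("/tmp/w3.pkl","wb"))
```

```text
t 6.67 pos [0.5667 0.233  0.2996] yaw 1.357 shift [ -0.2 -23.9  -1.7] turn -0.004344699287957887 j6 -1.03 F [-0.7 -0.5 -0.6] open 60.0
```

View pics/w3.png

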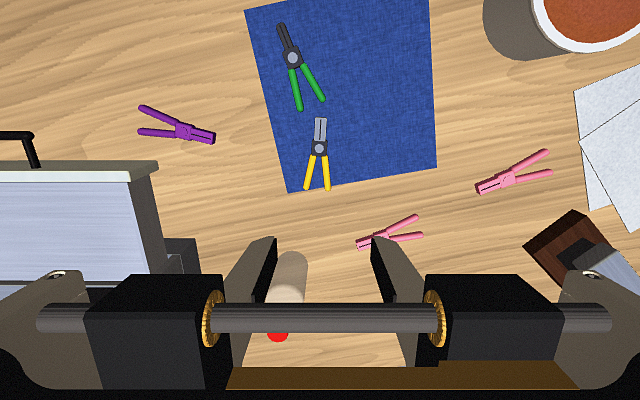

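Green pliers: rivet (292,58), jaw tip (281,27). Yellow pliers: rivet (319,149), jaw tip (321,120). The two pinks and the purple lie off the mat and aren't meant, and the bottle is under the gripper at (278,337). I'll confirm in an enlarged crop.

Run:
```python
from h import *
import pickle
m=pickle.load(open("/tmp/w3.pkl","rb"));p=cv2.imread("pics/w3.png")
cv2.imwrite("pics/c4.png",cv2.resize(p[10:200,240:440],None,fx=3.1,fy=3.1,interpolation=cv2.INTER_CUBIC))
hsv=cv2.cvtColor(p,cv2.COLOR_BGR2HSV)
for n,r,t,lo,hi in(("green",(292,58),(281,27),(45,100,40),(80,255,255)),("yellow",(319,149),(321,120),(20,150,120),(32,255,255))):
    R=onz(m,*r,.016);T=onz(m,*t,.014)
    C=cv2.inRange(hsv,lo,hi);l=cv2.connectedComponentsWithStats(C)
    H=[onz(m,*l[3][k],.014) for k in range(1,l[0]) if l[2][k,4]>60 and abs(l[3][k]-r).max()<60]
    h=np.mean(H,0);v=R-h;w=T-R
    print(n,R.round(4),"handles",np.round(H,3),"head h",np.arctan2(v[1],v[0]).round(3),"head jaw",np.arctan2(w[1],w[0]).round(3),np.linalg.norm(w).round(3))
mt=ctrl.camera_model("top")
print("bottle",onz(mt,299.5,118,.165), "block",onz(mt,466,229.5,.022),"crock",onz(mt,179,212,.148))
```

```text
green [0.4176 0.2161 0.016 ] handles [[0.454 0.237 0.014]
 [0.458 0.211 0.014]] head h -2.943 head jaw -3.008 0.041
yellow [0.5499 0.2257 0.016 ] handles [[0.582 0.202 0.014]
 [0.59  0.228 0.014]] head h 2.856 head jaw 2.855 0.044
bottle [0.74542169 0.12487993 0.165     ] block [ 0.37600149 -0.47593049  0.022     ] crock [0.42137994 0.53051483 0.148     ]
```

View pics/c4.png

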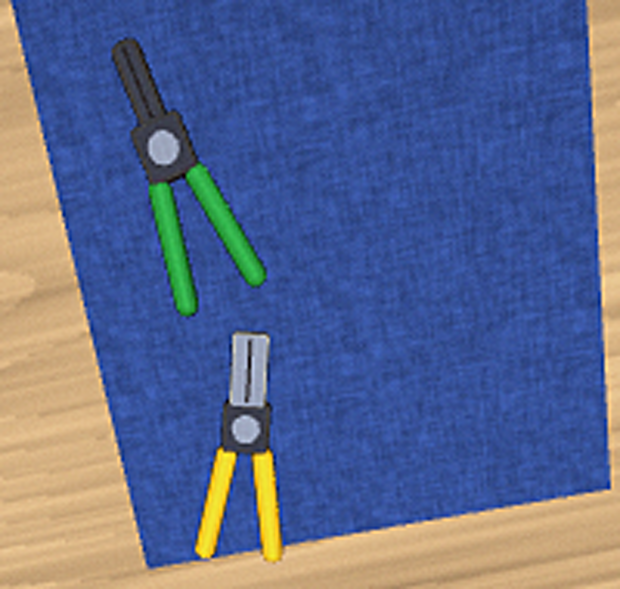

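Run:
```python
from h import *
to([.548,.227,.10],2.856-np.pi/2)
```

```text
t 6.72 pos [0.5665 0.2315 0.3002] yaw 1.356 shift [199.   -5.9 -28.3] turn 0.07065488593995894 j6 -1.03 F [-0.3 -0.4  0.3] open 60.0
```

jog_arm(commands=[[[50, -3, -9], 0.07, 60], [[50, -3, -7], 0, 60], [[50, 0, -7], 0, 60], [[40, 0, -7], 0, 60], [[0, 0, 0], 0, 60]])

```text
time: 7.35
position: [0.5452, 0.2217, 0.1062]
tool_rot: [[0.053, 0.288, 0.956], [-0.027, 0.957, -0.287], [-0.998, -0.01, 0.059]]
ft_force: [0.2, 0.2, 0.8]
opening: 0.0601
```

Run:
```python
from h import *
to([.548,.227,.006],2.856-np.pi/2)
m,p,d=snap("wrist","w4.png")
import pickle;pickle.dump(m,open("/tmp/w4.pkl","wb"))
print(ctrl.state()["tool_rot"].round(3))
```

```text
t 7.35 pos [0.5452 0.2217 0.1062] yaw 1.278 shift [100.    6.9  -4.7] turn -0.007034218804472303 j6 -0.94 F [0.2 0.2 0.8] open 60.1
[[ 0.057  0.289  0.956]
 [-0.026  0.957 -0.288]
 [-0.998 -0.008  0.062]]
```

View pics/w4.png

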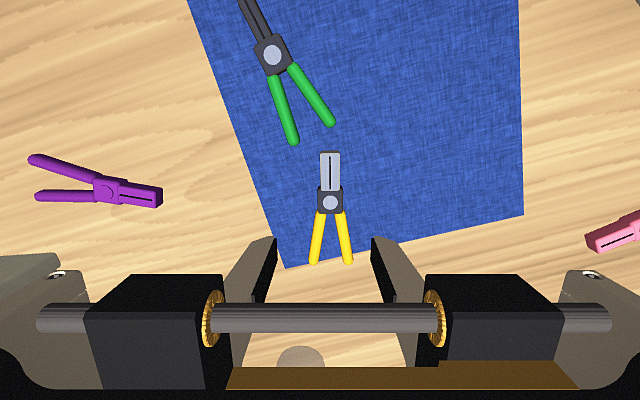

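Yellow rivet at (330,203) and jaws up in the picture, aligned with the fingers.

Run:
```python
from h import *
import pickle
m=pickle.load(open("/tmp/w4.pkl","rb"))
R=onz(m,330,203,.018);T=onz(m,330.5,155,.015);G=onz(m,272,55,.018)
print(R,T,"head",np.arctan2(*(T-R)[1::-1]),"green",G)
to([R[0],R[1],.006],np.arctan2(*(T-R)[1::-1])-np.pi/2)
```

```text
[0.54896658 0.22567378 0.018     ] [0.50633398 0.23858632 0.015     ] head 2.8474961287981175 green [0.41690455 0.21671867 0.018     ]
t 7.4 pos [0.5471 0.2223 0.1089] yaw 1.278 shift [102.7   4.6  -5.6] turn 0.0013414224742747116 j6 -0.94 F [ 0.9 -0.2 -0.2] open 60.0
```

jog_arm(commands=[[[35, 3, -2], 0, 60], [[35, 2, -2], 0, 60], [[20, 0, -2], 0, 60], [[0, 0, 0], 0, 60]])

```text
time: 7.9
position: [0.5575, 0.2269, 0.0297]
tool_rot: [[0.074, 0.291, 0.954], [-0.021, 0.957, -0.29], [-0.997, 0.001, 0.077]]
ft_force: [-0.3, -0.3, -0.0]
opening: 0.0597
```

Run:
```python
from h import *
to([.549,.2257,.006],1.2767)
```

```text
t 7.9 pos [0.5575 0.2269 0.0297] yaw 1.275 shift [23.  -3.6 -9.6] turn -0.0012662975391217746 j6 -0.93 F [-0.3 -0.3 -0. ] open 59.7
```

jog_arm(commands=[[[10, -2, -8], 0, 60], [[12, -1, -4], 0, 60], [[0, 0, 0], 0, 60]])

```text
time: 8.28
position: [0.5488, 0.2277, 0.0095]
tool_rot: [[0.079, 0.291, 0.953], [-0.019, 0.957, -0.291], [-0.997, 0.005, 0.081]]
ft_force: [0.2, -0.1, -0.1]
opening: 0.0599
```

Run:
```python
from h import *
to([.549,.2257,.006],1.2767)
```

```text
t 8.28 pos [0.5488 0.2277 0.0095] yaw 1.275 shift [ 3.6 -1.9  0.5] turn -0.0013938662867665208 j6 -0.92 F [ 0.2 -0.1 -0.1] open 59.9
```

jog_arm(commands=[[[4, -2, 0], 0, 50], [[0, 0, 0], 0, 15], [[0, 0, 0], 0, 15], [[0, 0, 0], 0, 15], [[0, 0, 0], 0, 15]], grip_force=30)

```text
time: 8.9
position: [0.5493, 0.2259, 0.0063]
tool_rot: [[0.081, 0.291, 0.953], [-0.019, 0.957, -0.29], [-0.997, 0.005, 0.083]]
ft_force: [-0.8, 0.2, -0.9]
opening: 0.0235
```

jog_arm(commands=[[[0, 0, 0], 0, 15], [[-15, 0, 0], 0, 15], [[-30, 0, 0], 0, 15], [[-50, 0, 0], 0, 15], [[0, 0, 0], 0, 15]])

```text
time: 9.52
position: [0.5413, 0.2278, 0.1062]
tool_rot: [[0.081, 0.291, 0.953], [-0.019, 0.957, -0.29], [-0.997, 0.005, 0.083]]
ft_force: [1.0, 0.9, -0.8]
opening: 0.0241
```

Run:
```python
from h import *
# place: rivet target dryer x, drawer_in centre ~ -.035
to(dw(-.085,.06,.2),A+np.pi/2)
m,p,d=snap("wrist","w5.png")
```

```text
t 9.53 pos [0.5413 0.2278 0.1062] yaw 1.275 shift [ -87.  -328.1  107.4] turn -0.08579871656120064 j6 -0.92 F [ 1.   0.9 -0.8] open 24.1
```

View pics/w5.png

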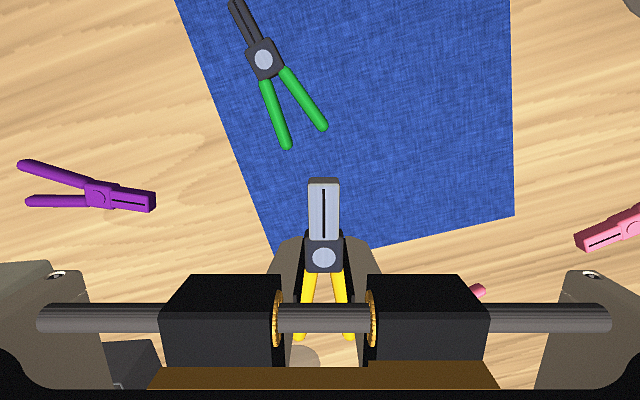

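Run:
```python
from h import *
print(dw(-.063,.06,.2));to(dw(-.063,.06,.2),A+np.pi/2)
```

```text
[ 0.56269015 -0.12023365  0.2       ]
t 9.57 pos [0.5396 0.2271 0.1033] yaw 1.275 shift [ -87.6 -325.3  130.6] turn -0.08593818066000014 j6 -0.92 F [ 0.4 -0.5 -1.2] open 23.9
```

jog_arm(commands=[[[-45, -10, 10], 0, 15], [[-45, -35, 15], -0.085, 15], [[0, -45, 15], 0, 15], [[0, -45, 15], 0, 15], [[0, -45, 15], 0, 15]])

```text
time: 10.2
position: [0.5559, 0.0346, 0.1959]
tool_rot: [[0.067, 0.2, 0.977], [-0.022, 0.98, -0.199], [-0.997, -0.008, 0.07]]
ft_force: [-0.1, -0.4, -1.2]
opening: 0.0234
```

Run:
```python
from h import *
to(dw(-.063,.06,.2),A+np.pi/2)
```

```text
t 10.2 pos [0.5559 0.0346 0.1959] yaw 1.37 shift [  -0.2 -150.3   37.7] turn 0.008248503944002783 j6 -1.38 F [-0.1 -0.4 -1.2] open 23.4
```

jog_arm(commands=[[[0, -45, 11], 0.008, 15], [[0, -45, 11], 0, 15], [[0, -45, 11], 0, 15], [[0, -15, 5], 0, 15], [[0, 0, 0], 0, 15]])

```text
time: 10.82
position: [0.558, -0.127, 0.1931]
tool_rot: [[0.057, 0.212, 0.976], [-0.02, 0.977, -0.212], [-0.998, -0.007, 0.06]]
ft_force: [0.4, -0.1, -0.6]
opening: 0.0238
```

Run:
```python
from h import *
to(dw(-.063,.06,.2),A+np.pi/2)
m,p,d=snap("wrist","w6.png")
import pickle;pickle.dump(m,open("/tmp/w6.pkl","wb"))
```

```text
t 10.82 pos [ 0.558  -0.127   0.1931] yaw 1.357 shift [-6.8  7.6  3.6] turn -0.004512985692301186 j6 -1.67 F [ 0.4 -0.1 -0.6] open 23.8
```

View pics/w6.png

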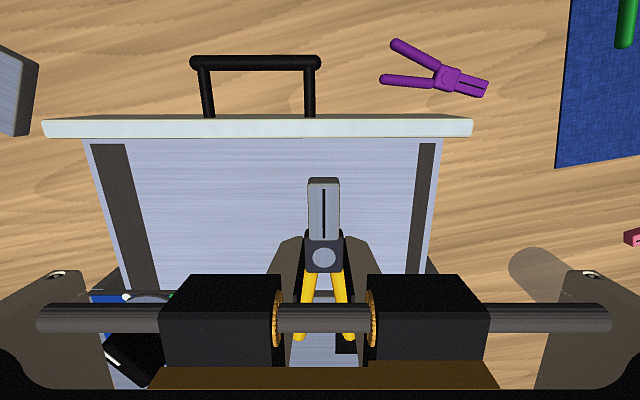

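Run:
```python
from h import *
import pickle
m=pickle.load(open("/tmp/w6.pkl","rb"))
print("cam",wd(m["position"]))
for uv,z in(((255,121),.128),((255,138),.128),((255,62),.112),((436,145),.112),((418,145),.07),((127,145),.07),((90,145),.112)): print(uv,wd(onz(m,*uv,z)).round(4))
```

```text
cam [-0.15773255  0.05351654  0.3545138 ]
(255, 121) [-0.1396 -0.0008  0.128 ]
(255, 138) [-0.1267 -0.0019  0.128 ]
(255, 62) [-0.182  -0.0008  0.112 ]
(436, 145) [-0.1184  0.1464  0.112 ]
(418, 145) [-0.1117  0.1448  0.07  ]
(127, 145) [-0.1122 -0.1444  0.07  ]
(90, 145) [-0.119  -0.1468  0.112 ]
```

jog_arm(commands=[[[30, 4, 4], 0, 15], [[35, 4, 0], 0, 15], [[25, 0, 0], 0, 15], [[0, 0, 0], 0, 15]])

```text
time: 11.38
position: [0.5685, -0.1136, 0.1006]
tool_rot: [[0.055, 0.205, 0.977], [-0.017, 0.979, -0.205], [-0.998, -0.005, 0.057]]
ft_force: [-1.0, -0.6, -1.1]
opening: 0.0242
```

Run:
```python
from h import *
to(dw(-.06,.06,.075),A+np.pi/2)
```

```text
t 11.38 pos [ 0.5685 -0.1136  0.1006] yaw 1.364 shift [25.5 -7.5 -2.8] turn 0.00266922779855161 j6 -1.65 F [-1.  -0.6 -1.1] open 24.2
```

jog_arm(commands=[[[10, -6, -3], 0, 15], [[10, 0, -1], 0, 15], [[5, 0, 0], 0, 15], [[0, 0, 0], 0, 15]])

```text
time: 11.88
position: [0.5666, -0.1185, 0.0773]
tool_rot: [[0.06, 0.204, 0.977], [-0.018, 0.979, -0.203], [-0.998, -0.006, 0.062]]
ft_force: [-0.8, 0.3, 0.1]
opening: 0.0236
```

Run:
```python
from h import *
to(dw(-.06,.06,.075),A+np.pi/2)
m,p,d=snap("wrist","w7.png")
```

```text
t 11.88 pos [ 0.5666 -0.1185  0.0773] yaw 1.366 shift [ 2.3 -2.5 -0.6] turn 0.004461036197451973 j6 -1.66 F [-0.8  0.3  0.1] open 23.6
```

View pics/w7.png

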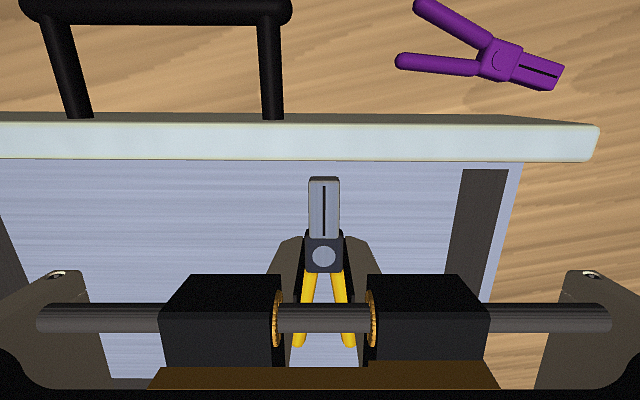

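Jaw tips (323,180) clear the front wall. I'll lower the last few mm, release and lift.

jog_arm(commands=[[[3, 0, 0], 0, 15], [[1, 0, 0], 0, 24], [[0, 0, 0], 0, 34], [[0, 0, 0], 0, 45], [[0, 0, 0], 0, 45]])

```text
time: 12.55
position: [0.568, -0.119, 0.0748]
tool_rot: [[0.062, 0.204, 0.977], [-0.019, 0.979, -0.203], [-0.998, -0.006, 0.065]]
ft_force: [-0.0, -0.3, -0.9]
opening: 0.0444
```

jog_arm(commands=[[[-20, 0, 0], 0, 45], [[-50, 0, 0], 0, 50], [[-55, 0, 0], 0, 60], [[-30, 10, 0], 0, 60], [[0, 0, 0], 0, 60]])

```text
time: 13.18
position: [0.56, -0.1061, 0.2398]
tool_rot: [[0.065, 0.204, 0.977], [-0.02, 0.979, -0.203], [-0.998, -0.006, 0.068]]
ft_force: [-0.7, -0.6, -0.1]
opening: 0.0601
```

Run:
```python
from h import *
to([.48,.2,.25],None)
m,p,d=snap("wrist","w8.png")
import pickle;pickle.dump(m,open("/tmp/w8.pkl","wb"))
```

```text
t 13.18 pos [ 0.56   -0.1061  0.2398] yaw 1.365 shift [ -21.4  283.2 -139.7] turn None j6 -1.64 F [-0.7 -0.6 -0.1] open 60.1
```

View pics/w8.png

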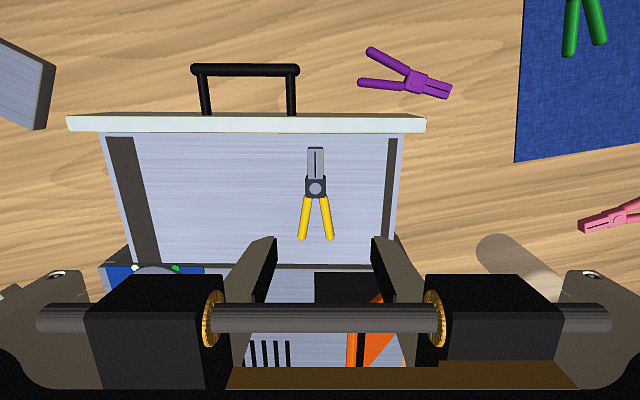

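jog_arm(commands=[[[0, 50, -20], -0.17, 60], [[0, 55, -20], -0.17, 60], [[0, 50, -30], 0, 60], [[0, 45, -30], 0, 60], [[0, 40, -30], 0, 60]])

```text
time: 13.85
position: [0.418, 0.1251, 0.217]
tool_rot: [[0.052, -0.138, 0.989], [-0.021, 0.99, 0.14], [-0.998, -0.028, 0.049]]
ft_force: [0.6, 0.2, -0.0]
opening: 0.0599
```

Run:
```python
from h import *
to([.44,.22,.2],1.71)
```

```text
t 13.85 pos [0.418  0.1251 0.217 ] yaw 1.71 shift [16.2 91.3 34.2] turn -0.0004079868198691994 j6 -1.51 F [ 0.6  0.2 -0. ] open 59.9
```

jog_arm(commands=[[[8, 45, 17], 0, 60], [[8, 45, 17], 0, 60], [[0, 0, 0], 0, 60]])

```text
time: 14.22
position: [0.4349, 0.2215, 0.195]
tool_rot: [[0.047, -0.142, 0.989], [-0.023, 0.989, 0.143], [-0.999, -0.029, 0.043]]
ft_force: [-1.2, 0.1, -0.3]
opening: 0.0599
```

Run:
```python
from h import *
to([.44,.22,.2],1.71)
m,p,d=snap("wrist","w9.png")
import pickle;pickle.dump(m,open("/tmp/w9.pkl","wb"))
```

```text
t 14.22 pos [0.4349 0.2215 0.195 ] yaw 1.713 shift [-4.7 -2.4  5. ] turn 0.0029050439312110488 j6 -1.31 F [-1.2  0.1 -0.3] open 59.9
```

View pics/w9.png

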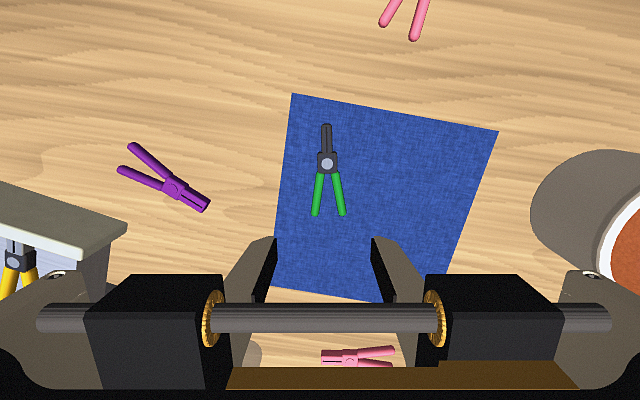

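Green pliers: rivet (327.5,163), jaw tip (327,127), handle ends (315,213) and (342,213).

Run:
```python
from h import *
import pickle
m=pickle.load(open("/tmp/w9.pkl","rb"))
R=onz(m,327.5,163,.018);T=onz(m,327,128,.014);H=onz(m,328.5,213,.014)
a=np.arctan2(*(T-R)[1::-1]);b=np.arctan2(*(R-H)[1::-1]);print(R,a,b)
to([R[0],R[1],.008],(a+b)/2+np.pi/2)
```

```text
[0.41671432 0.2179919  0.018     ] -2.9773566825164397 -2.974856259113241
t 14.28 pos [0.435  0.2202 0.1953] yaw 1.712 shift [186.3   6.  -26.5] turn -0.024192067777707216 j6 -1.31 F [-0.1 -0.2 -0.4] open 60.1
```

jog_arm(commands=[[[45, 2, -7], -0.024, 60], [[45, 2, -6], 0, 60], [[40, 1, -6], 0, 60], [[20, 0, -4], 0, 60], [[0, 0, 0], 0, 60]])

```text
time: 14.9
position: [0.4169, 0.2111, 0.0383]
tool_rot: [[0.044, -0.161, 0.986], [-0.028, 0.986, 0.162], [-0.999, -0.034, 0.039]]
ft_force: [-0.6, -0.8, -0.3]
opening: 0.06
```

Run:
```python
from h import *
to([.4167,.218,.006],1.736)
```

```text
t 14.9 pos [0.4169 0.2111 0.0383] yaw 1.733 shift [32.1  8.  -0.4] turn -0.0032802007267336286 j6 -1.32 F [-0.6 -0.8 -0.3] open 60.0
```

jog_arm(commands=[[[10, 7, 0], 0, 60], [[12, 1, 0], 0, 60], [[8, 0, 0], 0, 60], [[0, 0, 0], 0, 60]])

```text
time: 15.4
position: [0.4194, 0.2185, 0.0087]
tool_rot: [[0.048, -0.16, 0.986], [-0.026, 0.987, 0.161], [-0.999, -0.034, 0.043]]
ft_force: [0.2, 0.7, 0.3]
opening: 0.0603
```

Run:
```python
from h import *
to([.4167,.218,.006],1.736)
m,p,d=snap("wrist","w10.png")
```

```text
t 15.4 pos [0.4194 0.2185 0.0087] yaw 1.731 shift [ 2.6  0.1 -2.8] turn -0.00459449811936552 j6 -1.3 F [0.2 0.7 0.3] open 60.3
```

View pics/w10.png

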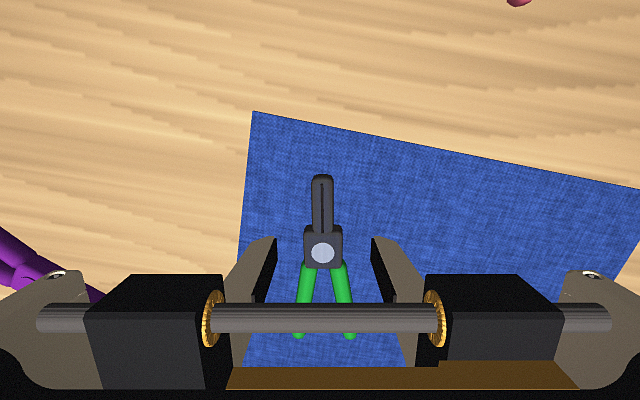

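Green rivet (322,253) is centred between the fingers, so I'll close on it.

jog_arm(commands=[[[3, 0, -2], 0, 45], [[0, 0, 0], 0, 15], [[0, 0, 0], 0, 15], [[0, 0, 0], 0, 15], [[0, 0, 0], 0, 15]], grip_force=30)

```text
time: 16.08
position: [0.4185, 0.2186, 0.007]
tool_rot: [[0.05, -0.16, 0.986], [-0.025, 0.987, 0.161], [-0.998, -0.033, 0.045]]
ft_force: [-0.4, -0.1, -0.9]
opening: 0.0238
```

jog_arm(commands=[[[0, 0, 0], 0, 15], [[-15, 0, 0], 0, 15], [[-40, 0, 0], 0, 15], [[-60, 0, 0], 0, 15], [[-60, 0, 0], 0, 15]])

```text
time: 16.7
position: [0.4051, 0.2211, 0.1828]
tool_rot: [[0.039, -0.16, 0.986], [-0.03, 0.986, 0.161], [-0.999, -0.036, 0.034]]
ft_force: [1.4, 1.4, -1.5]
opening: 0.0237
```

Run:
```python
from h import *
to(dw(-.06,-.05,.2),A+np.pi/2)
m,p,d=snap("wrist","w11.png")
print(ctrl.state()["tool_rot"].round(3))
```

```text
t 16.7 pos [0.4051 0.2211 0.1828] yaw 1.731 shift [   1.7 -466.1   63.9] turn 0.3702004995532908 j6 -1.3 F [ 1.4  1.4 -1.5] open 23.7
[[ 0.05  -0.16   0.986]
 [-0.025  0.987  0.161]
 [-0.998 -0.033  0.045]]
```

View pics/w11.png

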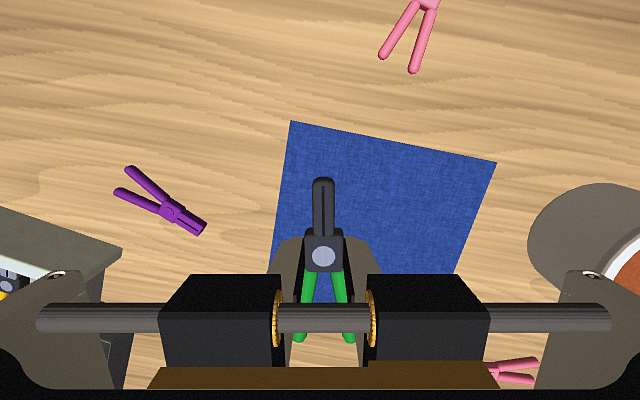

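jog_arm(commands=[[[-25, -45, 15], 0.18, 15], [[0, -45, 25], 0.18, 15], [[0, -45, 30], 0.01, 15], [[0, -45, 20], 0, 15], [[0, -45, 20], 0, 15]])

```text
time: 17.38
position: [0.4966, -0.0128, 0.2374]
tool_rot: [[0.063, 0.211, 0.975], [-0.022, 0.977, -0.211], [-0.998, -0.008, 0.066]]
ft_force: [0.3, 1.2, -1.9]
opening: 0.0237
```

Run:
```python
from h import *
to(dw(-.06,-.05,.2),A+np.pi/2)
```

```text
t 17.38 pos [ 0.4966 -0.0128  0.2374] yaw 1.358 shift [  44.8 -200.7   88. ] turn -0.003589235744944075 j6 -1.48 F [ 0.3  1.2 -1.9] open 23.7
```

jog_arm(commands=[[[0, -50, 22], 0, 15], [[0, -50, 22], 0, 15], [[10, -50, 22], 0, 15], [[20, -45, 20], 0, 15], [[0, 0, 0], 0, 15]])

```text
time: 18.0
position: [0.5414, -0.2325, 0.2182]
tool_rot: [[0.067, 0.215, 0.974], [-0.024, 0.977, -0.214], [-0.997, -0.009, 0.07]]
ft_force: [-1.0, 0.5, -1.6]
opening: 0.0237
```

Run:
```python
from h import *
to(dw(-.06,-.05,.1),A+np.pi/2)
m,p,d=snap("wrist","w12.png")
```

```text
t 18.0 pos [ 0.5414 -0.2325  0.2182] yaw 1.354 shift [117.9   5.3  -7.9] turn -0.007231792922253399 j6 -1.86 F [-1.   0.5 -1.6] open 23.7
```

View pics/w12.png

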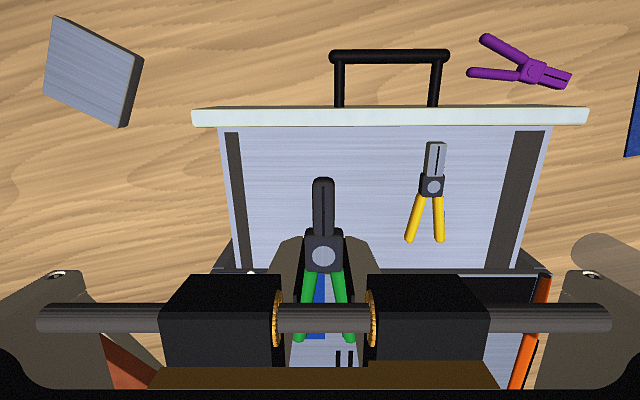

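jog_arm(commands=[[[40, 2, -3], -0.007, 15], [[40, 3, -2], 0, 15], [[35, 0, -3], 0, 15], [[0, 0, 0], 0, 15]])

```text
time: 18.55
position: [0.5462, -0.2242, 0.1083]
tool_rot: [[0.077, 0.204, 0.976], [-0.026, 0.979, -0.202], [-0.997, -0.01, 0.08]]
ft_force: [-1.2, -0.2, -2.0]
opening: 0.0239
```

Run:
```python
from h import *
to(dw(-.06,-.05,.0745),A+np.pi/2)
```

```text
t 18.55 pos [ 0.5462 -0.2242  0.1083] yaw 1.366 shift [33.5 -4.5 -5.2] turn 0.004336906040210087 j6 -1.85 F [-1.2 -0.2 -2. ] open 23.9
```

jog_arm(commands=[[[12, -3, -3], 0, 15], [[12, 0, -2], 0, 15], [[9, 0, 0], 0, 15], [[0, 0, 0], 0, 15]])

```text
time: 19.05
position: [0.55, -0.2287, 0.0834]
tool_rot: [[0.092, 0.202, 0.975], [-0.032, 0.979, -0.2], [-0.995, -0.013, 0.097]]
ft_force: [-0.1, 0.2, -1.6]
opening: 0.0238
```

Run:
```python
from h import *
to(dw(-.06,-.05,.0745),A+np.pi/2)
m,p,d=snap("wrist","w13.png")
```

```text
t 19.05 pos [ 0.55   -0.2287  0.0834] yaw 1.367 shift [ 8.2 -1.1 -8. ] turn 0.005832510205227237 j6 -1.86 F [-0.1  0.2 -1.6] open 23.8
```

View pics/w13.png

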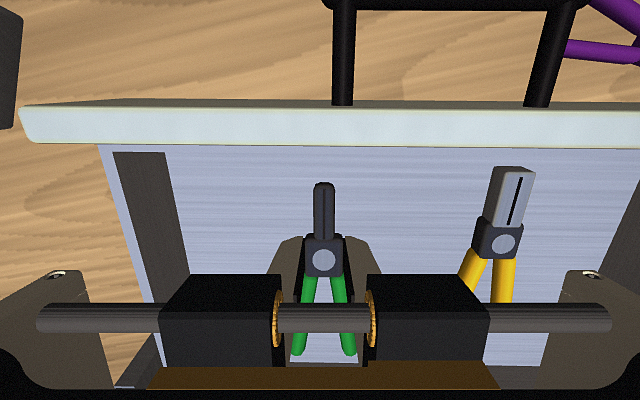

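jog_arm(commands=[[[4, 0, -7], 0, 15], [[3, 0, -2], 0, 15], [[2, 0, 0], 0, 15], [[0, 0, 0], 0, 15]])

```text
time: 19.6
position: [0.5435, -0.2282, 0.0757]
tool_rot: [[0.097, 0.203, 0.974], [-0.035, 0.979, -0.2], [-0.995, -0.014, 0.102]]
ft_force: [1.8, -0.6, 2.3]
opening: 0.0235
```

Run:
```python
from h import *
to(dw(-.06,-.05,.0745),A+np.pi/2)
```

```text
t 19.6 pos [ 0.5435 -0.2282  0.0757] yaw 1.367 shift [ 1.1 -0.3 -0.8] turn 0.0053905147491712935 j6 -1.87 F [ 1.8 -0.6  2.3] open 23.5
```

Light contact with the floor, so I'll release.

jog_arm(commands=[[[1, 0, 0], 0, 24], [[0, 0, 0], 0, 34], [[0, 0, 0], 0, 45], [[0, 0, 0], 0, 45]])

```text
time: 20.1
position: [0.5415, -0.2275, 0.0725]
tool_rot: [[0.092, 0.203, 0.975], [-0.033, 0.979, -0.2], [-0.995, -0.014, 0.097]]
ft_force: [-0.8, 0.1, 0.1]
opening: 0.0441
```

jog_arm(commands=[[[-20, 0, 2], 0, 45], [[-50, 0, 4], 0, 45], [[-55, 0, 5], 0, 30], [[-35, 0, 0], 0, 0], [[0, 0, 0], 0, 0]])

```text
time: 20.72
position: [0.5353, -0.2235, 0.2342]
tool_rot: [[0.086, 0.203, 0.975], [-0.03, 0.979, -0.201], [-0.996, -0.012, 0.09]]
ft_force: [-0.2, -0.6, -0.2]
opening: 0.0197
```

Run:
```python
from h import *
to(dw(-.23,0,.1),A+np.pi/2)
print(ctrl.state()["tool_rot"].round(3),wd(ctrl.state()["position"]))
m,p,d=snap("wrist","w14.png")
```

```text
t 20.73 pos [ 0.5353 -0.2235  0.2342] yaw 1.367 shift [ 118.6   49.1 -172.8] turn 0.005485940548765944 j6 -1.86 F [-0.2 -0.6 -0.2] open 19.7
[[ 0.086  0.203  0.975]
 [-0.03   0.979 -0.201]
 [-0.996 -0.012  0.09 ]] [-0.06828688 -0.04665422  0.23424199]
```

View pics/w14.png

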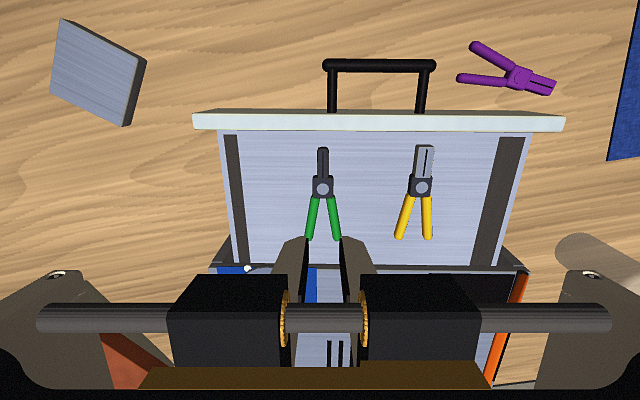

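Both pliers lie flat side by side: green rivet (322,188), yellow rivet (422,187). Next I'll go in front of the handle and push the drawer home.

jog_arm(commands=[[[0, 12, -40], 0.005, 0], [[0, 12, -40], 0, 0], [[0, 12, -40], 0, 0], [[0, 12, -32], 0, 0], [[0, 0, 0], 0, 0]])

```text
time: 21.4
position: [0.3878, -0.1406, 0.2053]
tool_rot: [[0.067, 0.208, 0.976], [-0.02, 0.978, -0.207], [-0.998, -0.005, 0.069]]
ft_force: [1.1, -0.7, -1.3]
opening: 0.0008
```

Run:
```python
from h import *
to(dw(-.21,0,.105),A+np.pi/2)
print(ctrl.state()["tool_rot"].round(3),wd(ctrl.state()["position"]))
```

```text
t 21.4 pos [ 0.3878 -0.1406  0.2053] yaw 1.361 shift [101.5  -3.1  12.8] turn 0.00017064055400606293 j6 -1.85 F [ 1.1 -0.7 -1.3] open 0.8
[[ 0.067  0.208  0.976]
 [-0.02   0.978 -0.207]
 [-0.998 -0.005  0.069]] [-0.22977754  0.00369612  0.20531289]
```

jog_arm(commands=[[[35, -3, 0], 0, 0], [[35, 0, 0], 0, 0], [[28, 0, 0], 0, 0], [[0, 0, 0], 0, 0]])

```text
time: 21.9
position: [0.3932, -0.1456, 0.1005]
tool_rot: [[0.062, 0.208, 0.976], [-0.018, 0.978, -0.207], [-0.998, -0.004, 0.065]]
ft_force: [-0.5, -0.9, -0.0]
opening: 0.0006
```

Run:
```python
from h import *
to(dw(-.21,0,.105),A+np.pi/2)
print(wd(ctrl.state()["position"]))
m,p,d=snap("wrist","w15.png")
```

```text
t 21.9 pos [ 0.3932 -0.1456  0.1005] yaw 1.361 shift [-3.6  0.1 13.7] turn -7.551147875317632e-05 j6 -1.85 F [-0.5 -0.9 -0. ] open 0.6
[-2.23468062e-01 -9.89208418e-05  1.00490468e-01]
```

View pics/w15.png

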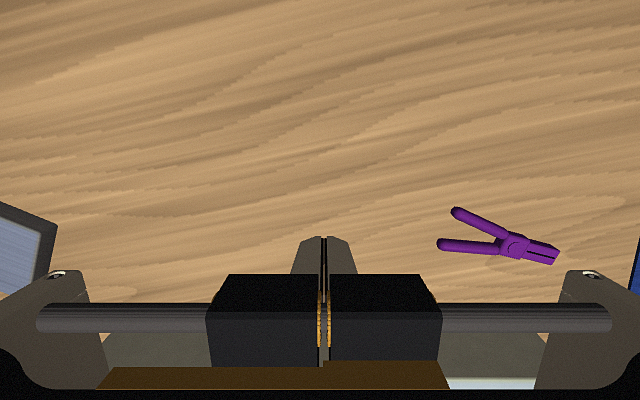

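jog_arm(commands=[[[1, 0, 15], 0, 0], [[1, 0, 13], 0, 0], [[1, 0, 15], 0, 0], [[1, 0, 18], 0, 0], [[1, 0, 20], 0, 0]])

```text
time: 22.58
position: [0.4767, -0.1647, 0.1069]
tool_rot: [[0.065, 0.209, 0.976], [-0.02, 0.978, -0.208], [-0.998, -0.006, 0.067]]
ft_force: [-1.9, 1.4, -1.9]
opening: 0.0005
```

Run:
```python
from h import *
to(dw(-.053,0,.1),A+np.pi/2)
print(ctrl.state()["tool_rot"].round(3),wd(ctrl.state()["position"]))
```

```text
t 22.57 pos [ 0.4767 -0.1647  0.1069] yaw 1.361 shift [12.6  1.5 84.2] turn -0.000558324122922782 j6 -1.81 F [-1.9  1.4 -1.9] open 0.5
[[ 0.065  0.209  0.976]
 [-0.02   0.978 -0.208]
 [-0.998 -0.006  0.067]] [-0.13782958 -0.00138908  0.10687704]
```

jog_arm(commands=[[[4, 0, 18], 0, 0], [[4, 0, 18], 0, 0], [[2, 0, 18], 0, 0], [[2, 0, 14], 0, 0], [[1, 0, 8], 0, 0]])

```text
time: 23.2
position: [0.5568, -0.1828, 0.1046]
tool_rot: [[0.065, 0.208, 0.976], [-0.021, 0.978, -0.207], [-0.998, -0.007, 0.068]]
ft_force: [-39.0, 8.1, 26.6]
opening: 0.0004
```

Run:
```python
from h import *
to(dw(-.053,0,.1),A+np.pi/2)
print(ctrl.state()["tool_rot"].round(3),wd(ctrl.state()["position"]))
```

```text
t 23.2 pos [ 0.5568 -0.1828  0.1046] yaw 1.361 shift [4.8 2.4 2.4] turn -0.0003322094533968478 j6 -1.77 F [-39.    8.1  26.6] open 0.4
[[ 0.065  0.208  0.976]
 [-0.021  0.978 -0.207]
 [-0.998 -0.007  0.068]] [-0.05574408 -0.00240909  0.1045955 ]
```

jog_arm(commands=[[[0, 0, 0], 0, 0], [[0, 0, 3], 0, 0], [[0, 0, 0], 0, 0]])

```text
time: 23.58
position: [0.5561, -0.1827, 0.1047]
tool_rot: [[0.055, 0.208, 0.977], [-0.018, 0.978, -0.207], [-0.998, -0.006, 0.057]]
ft_force: [0.2, -0.4, -0.6]
opening: -0.0001
```

Run:
```python
from h import *
to(dw(-.053,0,.1),A+np.pi/2)
print(ctrl.state()["tool_rot"].round(3),wd(ctrl.state()["position"]))
m,p,d=snap("wrist","w16.png")
m,p,d=snap("scene","s2.png");
cv2.imwrite("pics/c5.png",cv2.resize(p[100:300,100:340],None,fx=3,fy=3))
```

```text
t 23.57 pos [ 0.5561 -0.1827  0.1047] yaw 1.361 shift [4.9 2.5 3.2] turn -7.101193829761598e-05 j6 -1.77 F [ 0.2 -0.4 -0.6] open -0.1
[[ 0.055  0.208  0.977]
 [-0.018  0.978 -0.207]
 [-0.998 -0.006  0.057]] [-0.05650107 -0.00247741  0.10473065]
```

View pics/c5.png

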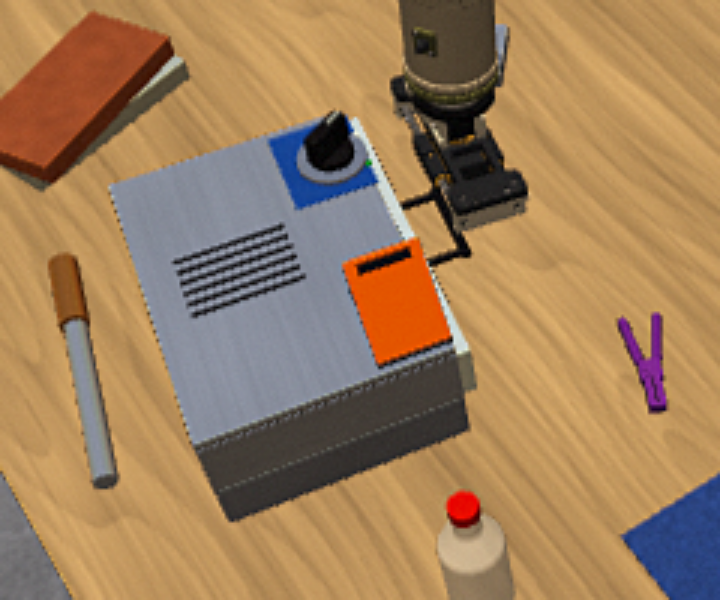

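Run:
```python
from h import *
m=ctrl.camera_model("scene")
for uv,z in(((226,221.7),.148),((250.7,213.3),.148),((215,188),.222),((239.3,180),.222)): print(wd(onz(m,*uv,z)).round(4))
t=ctrl.camera_model("top")
print("knob top", wd(onz(t,428,152,.17)))
p=cv2.imread("pics/top0.png");cv2.imwrite("pics/c6.png",cv2.resize(p[105:185,335:465],None,fx=6,fy=6,interpolation=cv2.INTER_CUBIC))
to(dw(-.11,0,.105),A+np.pi/2)
```

```text
[0.0823 0.166  0.148 ]
[0.012  0.1685 0.148 ]
[0.0799 0.1035 0.222 ]
[0.0121 0.1053 0.222 ]
knob top [ 0.04658327 -0.10896349  0.17      ]
t 23.68 pos [ 0.5562 -0.1828  0.1048] yaw 1.361 shift [ -3.4   2.5 -53.6] turn -6.627889725496772e-05 j6 -1.77 F [-4.2  1.4  1.2] open 0.5
```

View pics/c6.png

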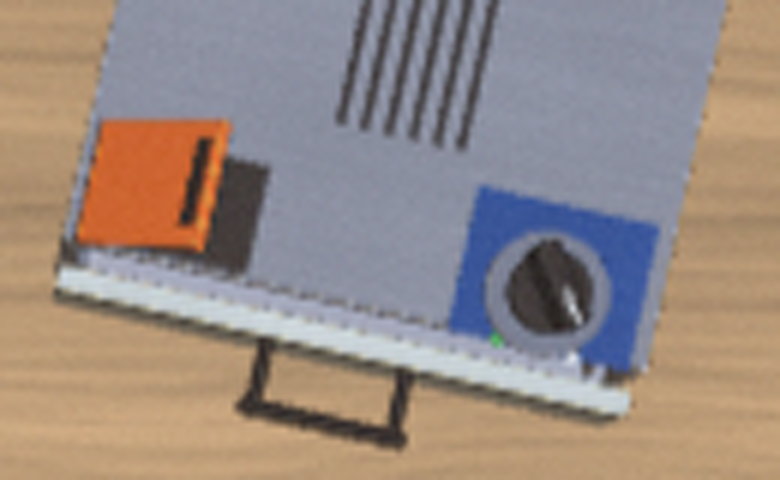

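jog_arm(commands=[[[0, 0, -30], 0, 0], [[-40, 0, -10], 0, 0], [[-60, 0, 0], 0, 0], [[-60, 0, 0], 0, 0], [[-30, 10, 0], 0, 0]])

```text
time: 24.3
position: [0.5075, -0.1613, 0.2969]
tool_rot: [[0.057, 0.209, 0.976], [-0.019, 0.978, -0.208], [-0.998, -0.006, 0.06]]
ft_force: [0.5, 0.6, 0.2]
opening: 0.0004
```

Run:
```python
from h import *
to(dw(.05,.12,.30),A+np.pi/2)
m,p,d=snap("wrist","w17.png")
import pickle;pickle.dump(m,open("/tmp/w17.pkl","wb"))
```

```text
t 24.3 pos [ 0.5075 -0.1613  0.2969] yaw 1.36 shift [  5.7 111.8 158.2] turn -0.0011767605324735086 j6 -1.77 F [0.5 0.6 0.2] open 0.4
```

View pics/w17.png

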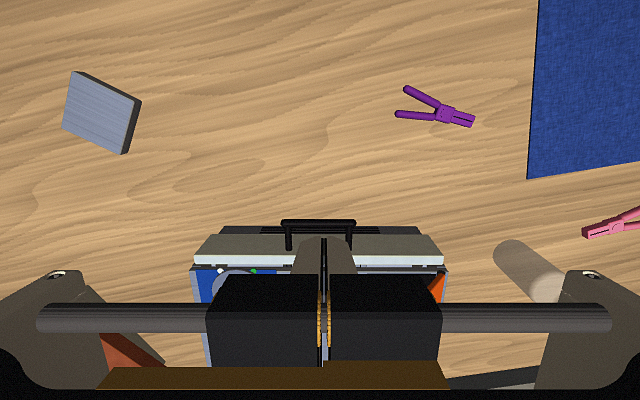

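jog_arm(commands=[[[-10, 25, 35], 0, 0], [[-10, 25, 35], 0, 0], [[0, 25, 35], 0, 0], [[0, 25, 35], 0, 0], [[0, 10, 15], 0, 0]])

```text
time: 24.98
position: [0.6894, -0.0838, 0.3377]
tool_rot: [[0.076, 0.21, 0.975], [-0.024, 0.978, -0.209], [-0.997, -0.007, 0.079]]
ft_force: [-0.1, -0.6, -0.1]
opening: 0.0007
```

Run:
```python
from h import *
import pickle
m=pickle.load(open("/tmp/w17.pkl","rb"));print("handle",wd(onz(m,318,222.5,.112)),"front",wd(onz(m,318,256,.128)))
to(dw(.047,.127,.23),A+np.pi/2)
print(wd(ctrl.state()["position"]))
```

```text
handle [-0.04154601 -0.00049832  0.112     ] front [ 6.26566628e-05 -3.82227185e-04  1.28000000e-01]
t 24.98 pos [ 0.6894 -0.0838  0.3377] yaw 1.359 shift [106.8   5.8 -14.8] turn -0.002450246936649858 j6 -1.55 F [-0.1 -0.6 -0.1] open 0.7
[0.05331383 0.12201504 0.33771856]
```

jog_arm(commands=[[[40, 5, -7], 0, 0], [[40, 0, -5], 0, 0], [[26, 0, -3], 0, 0], [[20, 0, 0], 0, 0]])

```text
time: 25.48
position: [0.6913, -0.0778, 0.2115]
tool_rot: [[0.088, 0.208, 0.974], [-0.025, 0.978, -0.207], [-0.996, -0.006, 0.091]]
ft_force: [0.8, 0.0, 0.2]
opening: 0.0007
```

Run:
```python
from h import *
to(dw(.047,.127,.153),A+np.pi/2)
print(wd(ctrl.state()["position"]))
```

```text
t 25.48 pos [ 0.6913 -0.0778  0.2115] yaw 1.361 shift [ 57.6  -0.9 -12.2] turn -0.0001365743848049661 j6 -1.54 F [0.8 0.  0.2] open 0.7
[0.0539349  0.12823159 0.21147329]
```

jog_arm(commands=[[[15, 0, -4], 0, 0], [[15, 0, -3], 0, 0], [[15, 0, -2], 0, 0], [[12, 0, -2], 0, 0]])

```text
time: 25.98
position: [0.6894, -0.0778, 0.1569]
tool_rot: [[0.098, 0.208, 0.973], [-0.027, 0.978, -0.207], [-0.995, -0.006, 0.102]]
ft_force: [0.3, 0.4, -0.8]
opening: 0.0007
```

Run:
```python
from h import *
to(dw(.047,.127,.153),A+np.pi/2)
print(wd(ctrl.state()["position"]))
```

```text
t 25.98 pos [ 0.6894 -0.0778  0.1569] yaw 1.361 shift [ 3.4 -0.9 -5.5] turn -0.0003473806195004592 j6 -1.54 F [ 0.3  0.4 -0.8] open 0.7
[0.05214314 0.12791231 0.15692425]
```

jog_arm(commands=[[[5, 0, 0], 0, 0], [[-15, 0, 0], 0, 0], [[-50, -10, 5], 0, 20], [[-55, -45, 10], 0, 40], [[-50, -50, 15], 0, 50]])

```text
time: 26.6
position: [0.6793, -0.169, 0.3129]
tool_rot: [[0.091, 0.203, 0.975], [-0.024, 0.979, -0.201], [-0.996, -0.005, 0.094]]
ft_force: [0.7, 0.0, 0.7]
opening: 0.0261
```

jog_arm(commands=[[[0, -50, 15], 0, 50], [[0, 0, 10], 0, 50], [[0, 0, 0], 0, 50]])

```text
time: 26.98
position: [0.6954, -0.2294, 0.3272]
tool_rot: [[0.104, 0.207, 0.973], [-0.031, 0.978, -0.205], [-0.994, -0.009, 0.109]]
ft_force: [0.0, 0.2, -1.0]
opening: 0.0494
```

Run:
```python
from h import *
to(dw(.047,-.109,.3),A+np.pi/2)
print(wd(ctrl.state()["position"]))
m,p,d=snap("wrist","w18.png")
import pickle;pickle.dump(m,open("/tmp/w18.pkl","wb"))
```

```text
t 26.98 pos [ 0.6954 -0.2294  0.3272] yaw 1.363 shift [ 23.2 -89.5 -45.5] turn 0.0013175353031955606 j6 -1.76 F [ 0.   0.2 -1. ] open 49.4
[ 0.08956732 -0.0192157   0.32720898]
```

View pics/w18.png

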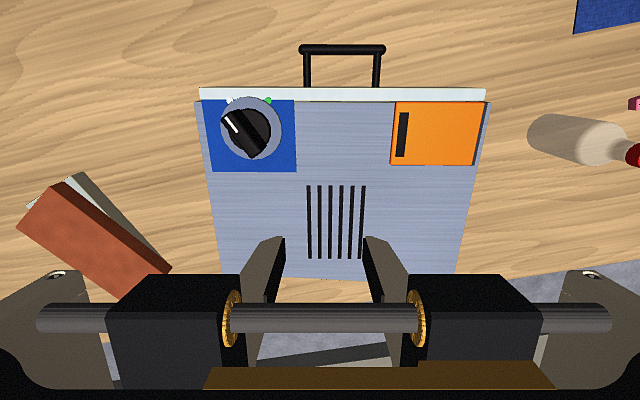

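Run:
```python
from h import *
p=cv2.imread("pics/w18.png");cv2.imwrite("pics/c7.png",cv2.resize(p[85:180,195:305],None,fx=6,fy=6,interpolation=cv2.INTER_CUBIC))
```

```text
(no output)
```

View pics/c7.png

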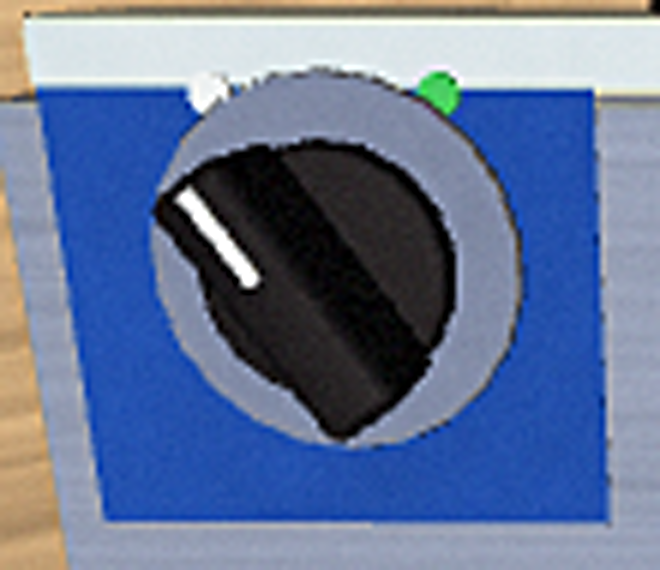

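Run:
```python
from h import *
import pickle
m=pickle.load(open("/tmp/w18.pkl","rb"))
f=lambda a,b:(195+a/6,85+b/6)
a=wd(onz(m,*f(187,185),.19));b=wd(onz(m,*f(365,420),.19));c=wd(onz(m,*f(336,258),.146))
print(a,b,(a+b)/2,np.linalg.norm(a-b),c)
v=a-b; h=np.arctan2(v[1],v[0])+A; print("bar heading world",h,"perp",h-np.pi/2,h+np.pi/2)
w=onz(m,*f(187,195),.19);x=onz(m,*f(253,282),.19);v=w-x;print("line heading",np.arctan2(v[1],v[0]))
to(dw(*((a+b)/2)[:2],.3),h-np.pi/2)
```

```text
[ 0.02386487 -0.1178283   0.19      ] [ 0.06337072 -0.09185551  0.19      ] [ 0.04361779 -0.10484191  0.19      ] 0.04727893637653218 [ 0.04241913 -0.10554872  0.146     ]
bar heading world -2.76950383780993 perp -4.340300164604827 -1.1987075110150336
line heading -2.769866248016422
t 27.02 pos [ 0.695  -0.2295  0.3269] yaw 1.363 shift [ 22.6 -85.2 -48.4] turn -0.5802810120864832 j6 -1.76 F [0.8 0.6 0.1] open 49.6
```

jog_arm(commands=[[[0, -40, -20], -0.18, 50], [[0, -30, -15], -0.18, 50], [[0, -15, -15], -0.18, 50], [[0, 0, 0], -0.04, 50], [[0, 0, 0], 0, 50]])

```text
time: 27.65
position: [0.6368, -0.3088, 0.3233]
tool_rot: [[0.102, -0.382, 0.918], [-0.03, 0.922, 0.387], [-0.994, -0.067, 0.083]]
ft_force: [-0.4, -0.3, 0.5]
opening: 0.0498
```

Run:
```python
from h import *
to(dw(.043,-.105,.225),1.943)
print(wd(ctrl.state()["position"]),ctrl.state()["tool_rot"].round(3))
m,p,d=snap("wrist","w19.png")
```

```text
t 27.65 pos [ 0.6368 -0.3088  0.3233] yaw 1.964 shift [ 97.1  13.1 -10.5] turn 0.020776305913965176 j6 -2.5 F [-0.4 -0.3  0.5] open 49.8
[ 0.04872978 -0.10899386  0.32328555] [[ 0.102 -0.382  0.918]
 [-0.03   0.922  0.387]
 [-0.994 -0.067  0.083]]
```

View pics/w19.png

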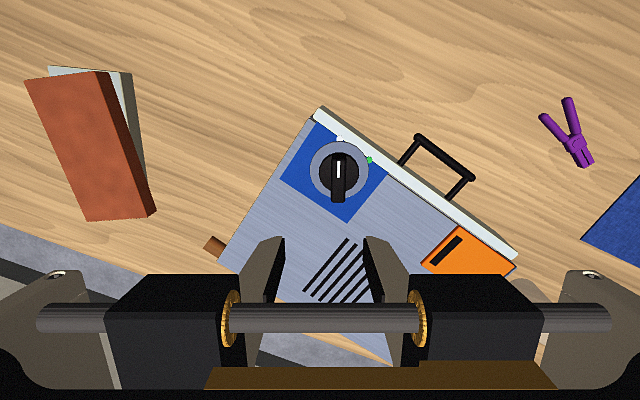

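The knob bar (338,178) now lines up with the gap between the fingers. I'll descend.

jog_arm(commands=[[[35, 5, -3], 0.02, 50], [[35, 5, -3], 0, 50], [[25, 3, -4], 0, 50], [[0, 0, 0], 0, 50]])

```text
time: 28.2
position: [0.6336, -0.2999, 0.2258]
tool_rot: [[0.104, -0.362, 0.926], [-0.03, 0.93, 0.367], [-0.994, -0.066, 0.085]]
ft_force: [-1.1, 1.2, 1.1]
opening: 0.0499
```

Run:
```python
from h import *
to(dw(.043,-.105,.167),1.943)
print(wd(ctrl.state()["position"]),ctrl.state()["tool_rot"].round(3))
m,p,d=snap("wrist","w20.png")
import pickle;pickle.dump(m,open("/tmp/w20.pkl","wb"))
```

```text
t 28.2 pos [ 0.6336 -0.2999  0.2258] yaw 1.942 shift [58.4  0.9 -7.8] turn -0.0010738528883820209 j6 -2.48 F [-1.1  1.2  1.1] open 49.9
[ 0.04372625 -0.10102281  0.22579576] [[ 0.104 -0.362  0.926]
 [-0.03   0.93   0.367]
 [-0.994 -0.066  0.085]]
```

View pics/w20.png

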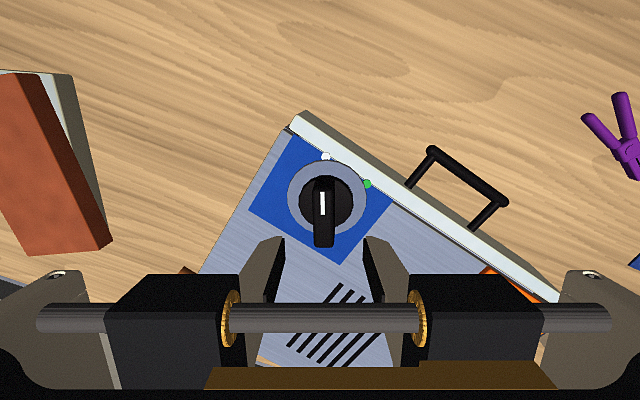

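Run:
```python
from h import *
import pickle
m=pickle.load(open("/tmp/w20.pkl","rb"))
a=onz(m,323,182,.19);b=onz(m,324,242,.19);print(wd((a+b)/2),np.linalg.norm(a-b),np.arctan2(*(a-b)[1::-1]))
to([*((a+b)/2)[:2],.167],1.943)
```

```text
[ 0.03832042 -0.10802727  0.19      ] 0.04912447133672063 -2.753840981245344
t 28.25 pos [ 0.6344 -0.3004  0.2278] yaw 1.942 shift [ 59.8   1.9 -14.3] turn -0.0010213088611545906 j6 -2.48 F [1.2 0.6 0.9] open 49.8
```

jog_arm(commands=[[[20, 1, -4], 0, 45], [[20, 0, -4], 0, 45], [[18, 0, -3], 0, 45], [[0, 0, 0], 0, 45]])

```text
time: 28.75
position: [0.6311, -0.3061, 0.168]
tool_rot: [[0.109, -0.361, 0.926], [-0.033, 0.93, 0.367], [-0.993, -0.071, 0.089]]
ft_force: [-0.7, 1.0, -0.1]
opening: 0.0444
```

Run:
```python
from h import *
to(dw(.041,-.1065,.167),1.943)
print(wd(ctrl.state()["position"]),ctrl.state()["tool_rot"].round(3))
m,p,d=snap("wrist","w21.png")
```

```text
t 28.75 pos [ 0.6311 -0.3061  0.168 ] yaw 1.942 shift [ 0.8  1.8 -0.8] turn -0.0014373237697531405 j6 -2.49 F [-0.7  1.  -0.1] open 44.4
[ 0.04260827 -0.10755727  0.168042  ] [[ 0.109 -0.361  0.926]
 [-0.033  0.93   0.367]
 [-0.993 -0.071  0.089]]
```

View pics/w21.png

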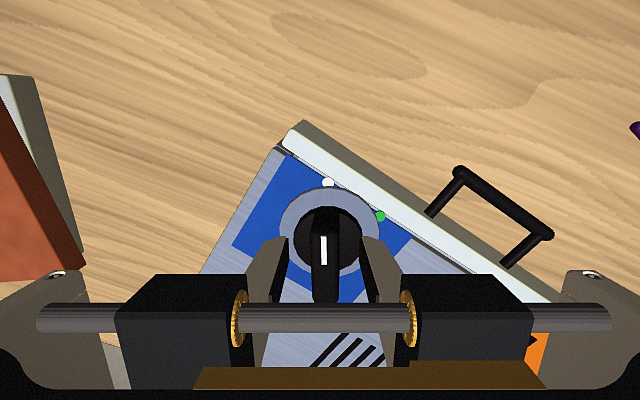

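jog_arm(commands=[[[0, 1, 0], 0, 30], [[0, 0, 0], 0, 12], [[0, 0, 0], 0, 12], [[0, 0, 0], 0, 12], [[0, 0, 0], 0.1, 12]], grip_force=15)

```text
time: 29.42
position: [0.6319, -0.3044, 0.1717]
tool_rot: [[0.112, -0.266, 0.957], [-0.033, 0.962, 0.271], [-0.993, -0.062, 0.099]]
ft_force: [1.0, -1.2, -1.6]
opening: 0.0169
```

jog_arm(commands=[[[0, 0, 0], 0.18, 12], [[0, 0, 0], 0.18, 12], [[0, 0, 0], 0.18, 12]])

```text
time: 29.8
position: [0.632, -0.3041, 0.172]
tool_rot: [[0.112, 0.279, 0.954], [-0.033, 0.96, -0.277], [-0.993, -0.001, 0.117]]
ft_force: [0.3, -1.2, -0.7]
opening: 0.0159
```

Run:
```python
from h import *
to(dw(.041,-.1065,.167),1.943-1.2)
print(ctrl.state()["tool_rot"].round(3),ctrl.state()["ft_torque"].round(2))
```

```text
t 29.8 pos [ 0.632  -0.3041  0.172 ] yaw 1.288 shift [ 4.7 -1.2 -2.5] turn 0.5448426546697096 j6 -1.83 F [ 0.3 -1.2 -0.7] open 15.9
[[ 0.112  0.279  0.954]
 [-0.033  0.96  -0.277]
 [-0.993 -0.001  0.117]] [-0.18  0.2   0.03]
```

jog_arm(commands=[[[0, 0, 0], 0.18, 12], [[0, 0, 0], 0.18, 12], [[0, 0, 0], 0.15, 12], [[0, 0, 0], 0, 12]])

```text
time: 30.3
position: [0.6321, -0.3039, 0.1724]
tool_rot: [[0.112, 0.721, 0.684], [-0.034, 0.691, -0.722], [-0.993, 0.057, 0.102]]
ft_force: [0.4, 0.7, -1.6]
opening: 0.0162
```

Run:
```python
from h import *
to(dw(.041,-.1065,.167),1.943-1.2)
print(ctrl.state()["tool_rot"].round(3),ctrl.state()["ft_torque"].round(2))
m,p,d=snap("wrist","w22.png")
```

```text
t 30.3 pos [ 0.6321 -0.3039  0.1724] yaw 0.764 shift [ 5.1 -2.5 -1.5] turn 0.021426203405617628 j6 -1.3 F [ 0.4  0.7 -1.6] open 16.2
[[ 0.112  0.721  0.684]
 [-0.034  0.691 -0.722]
 [-0.993  0.057  0.102]] [-0.3   0.23 -0.06]
```

View pics/w22.png

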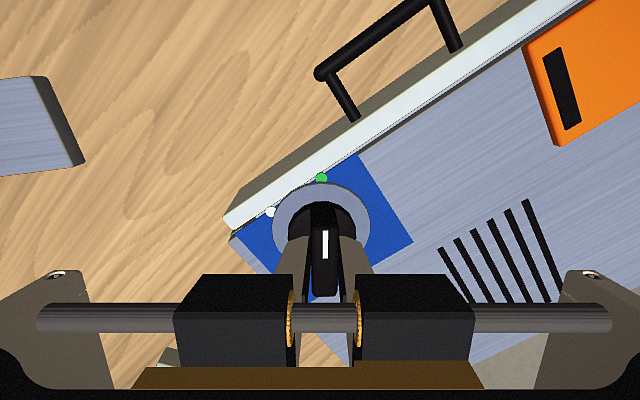

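The pointer now faces the green dot, so I'll release, lift and check.

jog_arm(commands=[[[0, 0, 0], 0, 25], [[0, 0, 0], 0, 40], [[0, 0, 0], 0, 45], [[-25, 0, 2], 0, 45], [[-50, 0, 5], 0, 45]])

```text
time: 30.98
position: [0.6262, -0.305, 0.2433]
tool_rot: [[0.104, 0.715, 0.692], [-0.029, 0.697, -0.716], [-0.994, 0.054, 0.093]]
ft_force: [1.2, 0.4, -0.1]
opening: 0.0451
```

jog_arm(commands=[[[-50, 0, 10], -0.18, 45], [[-30, 30, 30], -0.18, 45], [[0, 30, 20], -0.18, 45], [[0, 20, 0], 0, 45], [[0, 0, 0], 0, 45]])

```text
time: 31.6
position: [0.7039, -0.2648, 0.3403]
tool_rot: [[0.112, 0.245, 0.963], [-0.034, 0.969, -0.243], [-0.993, -0.005, 0.117]]
ft_force: [1.1, -0.8, 0.3]
opening: 0.0446
```

Run:
```python
from h import *
to(dw(.041,-.1065,.167),1.943-1.2)
m,p,d=snap("wrist","w23.png")
m,p,d=snap("scene","s3.png")
```

```text
t 31.6 pos [ 0.7039 -0.2648  0.3403] yaw 1.323 shift [165.2 -55.9 -81.9] turn 0.5798948226479705 j6 -1.76 F [ 1.1 -0.8  0.3] open 44.6
```

View pics/w23.png

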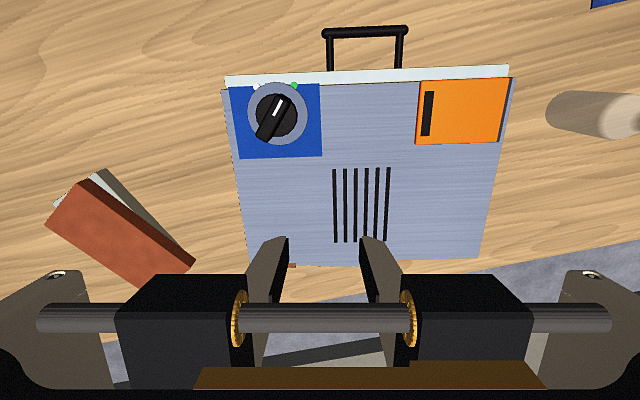

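View pics/s3.png

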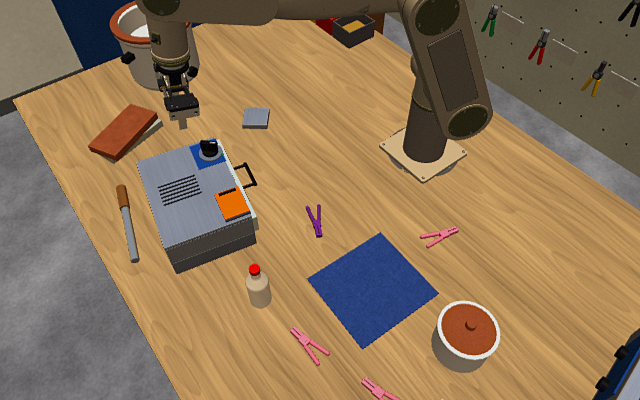

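The mat is empty. Bottle, crock and block stand where they were, the flap is flat, the drawer is shut, and the pointer (278,107) faces the green dot. One last numeric check before handing in.

Run:
```python
from h import *
m=ctrl.camera_model("wrist")
a=onz(m,282.5,99,.19);b=onz(m,262,137,.19);h=np.arctan2(*(a-b)[1::-1]);print("bar heading",h,"turned",(-2.77-h)%(2*np.pi))
print("handle",wd(onz(m,365,32,.112)))
print(ctrl.state()["ft_force"].round(1)); ctrl.hand_in()
```

```text
bar heading 2.331334805258555 turned 1.1818505019210317
handle [-0.04178292 -0.00150214  0.112     ]
[-0.3 -0.2  0.1]
the job is handed in; nothing more can be done
```

The job is done and handed in at about 32 s on the robot's clock. No verdict came back.

I pulled the drawer to its stop and laid both pairs of pliers from the mat, yellow and green, flat and side by side on its floor. No red or black pliers were in view, and I left the pink and purple ones alone. I then pushed the drawer home, pressed the flap until its catch held, and turned the knob to on.

**Last checks**
- **Drawer:** the handle was 41.8 mm in front of the dryer's origin against a nominal 40 mm, so it is home within the calibration error.
- **Flap:** it looked flat and shut in the wrist view.
- **Knob:** it stayed about 1.18 rad round after release, with its pointer at the green dot.
- **Other items:** the bottle, crock and block looked unmoved in the last picture; I did not measure them.
- **Gripper:** it was clear of everything, with wrist force near zero.

**Limits**
- I saw the pliers flat in the open drawer, but could not check them again once it was shut.
- The tool was tilted by about 4 to 7 degrees through most of the run, which caused no visible harm.
- The wrist force was about 48 N for a moment when the drawer met its home stop.

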